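# Unmould the cast specimen carriers and lock them in the inspection nest

### The job

Slide the mould's locking slide fully open, lift every cast specimen carrier out of the mould, and seat each one flat and square in the pocket of its own length in the grey inspection nest (slide the nest's locking slide fully open first). When all the carriers are in, push the nest's slide fully home so that its teeth lock them, and slide the empty mould's slide back home too. Keep the lifts low, as a wall cabinet hangs over the back of the bench, and leave the other things on the bench alone.

Things in the scene. Friction and masses are not known exactly. Their poses are not given: they have to be found in the camera images.
- casting_shortest: shortest white cast carrier, 100 g: plate 54 mm long (x), 40 wide (y), 14 thick, lowest 4 mm drawn in 1.5 mm; key tab 14 mm long, 18 wide at the middle of its +x end; on top in the middle a gripping lug 28 (x) x 10 mm (y), 30 mm high (top 44 mm over the underside). Origin: centre of the plate's underside, tab not counted; z up. None if absent.
- casting_short: short white cast carrier, 100 g: plate 66 mm long (x), 40 wide (y), 14 thick, lowest 4 mm drawn in 1.5 mm; key tab 14 mm long, 18 wide at the middle of its +x end; on top in the middle a gripping lug 28 (x) x 10 mm (y), 30 mm high (top 44 mm over the underside). Origin: centre of the plate's underside, tab not counted; z up. None if absent.
- casting_long: long white cast carrier, 100 g: plate 78 mm long (x), 40 wide (y), 14 thick, lowest 4 mm drawn in 1.5 mm; key tab 14 mm long, 18 wide at the middle of its +x end; on top in the middle a gripping lug 28 (x) x 10 mm (y), 30 mm high (top 44 mm over the underside). Origin: centre of the plate's underside, tab not counted; z up. None if absent.
- casting_longest: longest white cast carrier, 100 g: plate 90 mm long (x), 40 wide (y), 14 thick, lowest 4 mm drawn in 1.5 mm; key tab 14 mm long, 18 wide at the middle of its +x end; on top in the middle a gripping lug 28 (x) x 10 mm (y), 30 mm high (top 44 mm over the underside). Origin: centre of the plate's underside, tab not counted; z up. None if absent.
- mould: the mould: dark steel block fixed to the bench, 144 (x) x 276 (y) x 24 mm high, with 4 open cavities 64 mm apart in y, 14 mm deep, shaped like the carriers (tab to its +x), 2 mm larger each side. Origin: centre of underside; x away from the robot, y to its left. From -y to +y: shortest, short, long, longest; carriers lie here at the start.
- nest: the inspection nest: grey plastic block fixed to the bench, 144 (x) x 276 (y) x 24 mm high, with 4 open cavities 64 mm apart in y, 14 mm deep, shaped like the carriers (tab to its +x), 2 mm larger each side. Origin: centre of underside; x away from the robot, y to its left. Pockets from -y to +y: long, shortest, longest, short; empty at the start.
- mould_slide (a joint): locking slide of the mould, m. 0 = locked: 4 teeth (14 mm wide, from 2.5 to 7.5 mm above the block's top) reach 12 mm over the front (-x) edges of the four cavities and bar the way in and out. 0.032 = fully open, moved along the mould's +y, teeth over the lands between. End stops; friction 2.5 N; stays where left.
- mould_grip (a point): middle of the top of the mould slide's upright black grip, 20 mm (the mould's x) x 12 mm (y) x 31 mm tall, on the slide bar along the block's front edge; 62.5 mm over the worktop. Moves with the slide.
- nest_slide (a joint): locking slide of the nest, m. 0 = locked: 4 teeth (14 mm wide, from 2.5 to 7.5 mm above the block's top) reach 12 mm over the front (-x) edges of the four cavities and bar the way in and out. 0.032 = fully open, moved along the nest's +y, teeth over the lands between. End stops; friction 2.5 N; stays where left.
- nest_grip (a point): middle of the top of the nest slide's upright black grip, 20 mm (the nest's x) x 12 mm (y) x 31 mm tall, on the slide bar along the block's front edge; 62.5 mm over the worktop. Moves with the slide.
- nest_shortest (a point): centre of the floor of the nest's shortest pocket: the shortest carrier's origin lies here when it is seated (10 mm over the nest's underside, axes as the nest's)
- nest_short (a point): centre of the floor of the nest's short pocket: the short carrier's origin lies here when it is seated (10 mm over the nest's underside, axes as the nest's)
- nest_long (a point): centre of the floor of the nest's long pocket: the long carrier's origin lies here when it is seated (10 mm over the nest's underside, axes as the nest's)
- nest_longest (a point): centre of the floor of the nest's longest pocket: the longest carrier's origin lies here when it is seated (10 mm over the nest's underside, axes as the nest's)
- culture_dish: closed round culture dish, 60 mm across, 14 mm high, bystander; origin under its centre
- dropper: amber dropper bottle, 30 mm across, 93 mm high, bystander; origin under its centre
- tweezer: steel tweezers, 118 mm long, lying, bystander; origin under the middle

How it is judged:
On the way, in this order (a step that is already met when the one before it is completed fails the run):
1. the mould's slide is fully open (at least 28 of its 32 mm) (value of joint mould_slide above 0.028 m), for 0.2 s.
2. every carrier that is present is seated in its pocket of the nest, with the nest's slide still open (horizontal distance between casting_shortest and nest_shortest below 0.0045 m and z of casting_shortest in the frame of nest between 0.007 and 0.013 m and angle between the x axis of each of casting_shortest, casting_short, casting_long, casting_longest and the x axis of nest, either way round below 0.09 rad and angle between each of casting_shortest, casting_short, casting_long, casting_longest's own z axis and vertical below 0.05 rad and horizontal distance between casting_short and nest_short below 0.0045 m and z of casting_short in the frame of nest between 0.007 and 0.013 m and horizontal distance between casting_long and nest_long below 0.0045 m and z of casting_long in the frame of nest between 0.007 and 0.013 m and horizontal distance between casting_longest and nest_longest below 0.0045 m and z of casting_longest in the frame of nest between 0.007 and 0.013 m and value of joint nest_slide above 0.026 m), for 0.2 s.
At the end, for the whole second after the job is handed in: Every carrier present lies in the nest pocket of its own length: origin within 4.5 mm of the pocket's centre, underside within 3 mm of the pocket floor, level within 0.05 rad, square within 0.09 rad, at rest; and both slides are within 4 mm of their locked ends (horizontal distance between casting_shortest and nest_shortest below 0.0045 m and z of casting_shortest in the frame of nest between 0.007 and 0.013 m and angle between the x axis of each of casting_shortest, casting_short, casting_long, casting_longest and the x axis of nest, either way round below 0.09 rad and angle between each of casting_shortest, casting_short, casting_long, casting_longest's own z axis and vertical below 0.05 rad and horizontal distance between casting_short and nest_short below 0.0045 m and z of casting_short in the frame of nest between 0.007 and 0.013 m and horizontal distance between casting_long and nest_long below 0.0045 m and z of casting_long in the frame of nest between 0.007 and 0.013 m and horizontal distance between casting_longest and nest_longest below 0.0045 m and z of casting_longest in the frame of nest between 0.007 and 0.013 m and value of joint each of nest_slide, mould_slide below 0.004 m and linear speed of each of casting_shortest, casting_short, casting_long, casting_longest below 0.02 m/s); the robot touches nothing.
It fails at once if the culture dish is shifted by more than 5 cm (distance of culture_dish from where it was at the start of the episode above 0.05 m).
It fails at once if the dropper is shifted by more than 5 cm (distance of dropper from where it was at the start of the episode above 0.05 m).
It fails at once if the tweezer is shifted by more than 5 cm (distance of tweezer from where it was at the start of the episode above 0.05 m).
Of casting_shortest, casting_short, casting_long, casting_longest only 3 to 4 are there at a start; the rules pass over those that are not, and their reading is None.
At some moment in a run one of casting_shortest, casting_short, casting_long, casting_longest may be knocked a few centimetres aside while the robot is not near it.
Once in a run the grip may slacken for a moment while it holds something.
It also fails if it takes over 200 s, if anything falls off the work surface, if the arm or the gripper's body presses on something with over 40 N, if the wrist force passes 120 N, or if a joint passes its speed limit or range.

### The arm

A 6-joint arm with a two-finger parallel gripper is mounted at the origin on a cart in front of the work surface, level with it; the furniture and walls round the work are solid. World frame = base frame: x ahead of the robot, y to its left, z up, the work surface at z = 0. Lengths are in m, angles in rad, forces in N, time in s.
With the tool pointing down it reaches from about 0.35 to 0.85 m from the base axis. Payload 8.1 kg.
Tool frame: the origin (TCP) lies where the fingers leave the gripper's body, on its centre line; the fingertips stand 73 mm ahead of it and the grasp point (between the pads) lies 54 mm ahead of it (manip.nose_length is the distance from the TCP to the fingertips, in m); z points along the fingers, y is the line along which they close (so a half turn about z gives the same grasp; the last joint's range is limited). The gripper opens to 85 mm and grips with 20 to 120 N. Pads are 22 mm wide; open, the fingers measure 114 mm over their backs; the gripper's body (76 mm by 85 mm) begins 54 mm behind the grasp point. The pads swing forward as they close: fully open they stand 13 mm farther back than shut.
Start: joints at [1.024, 0.13, 1.488, -0, 1.523, -0.085], TCP at [0.267, 0.537, 0.304] pointing down, gripper open.
Joint ranges: [-2.96, 2.96], [-0.89, 2.26], [0.02, 2.5], [-1.34, 4.48], [0, 2.73], [-2.66, 2.66]. Speed limits (rad/s): [2.39, 2.39, 2.79, 3.14, 3.14, 3.14].

### API

Orientations are given as a rotation vector (axis times angle).
In Python, from cell import manip gives the robot as it stands.
- The arm moves only by the shell command python3 jog.py 'ROWS' [FORCE]. ROWS is a JSON list of rows, 1 to 10 of them, each of 7 numbers: the finger opening in m, then dx, dy, dz in units of 50 mm, then a rotation vector rx, ry, rz in rad; each row is the pose to reach, as a shift and turn from the pose commanded when the command began, along the tool's axes at that moment; what a row does not reach only later rows make up. A row lasts 1/10 s, in which the tool goes at most 0.05 m and 0.15 rad, less where a joint would pass 70% of its speed; a pose out of reach is approached as far as the arm can. The fingers move at their own pace and stop on an object; FORCE is the grip in N (left out, the last holds). Time passes only in rows, so rows that do not move let the fingers close. It prints the time, the measured TCP pose, the force, the opening and the grip force at its end. Input that does not fit is refused with a message, and nothing moves.
- manip.state(): the state, without advancing time (a new reading comes with each control period).
- manip.read_camera(name): name is "scene" or "top"; returns a dict with "img" (400x640x3 uint8, red, green, blue), "vertical_fov" (degrees; the focal length in pixels is half the picture's height over the tangent of half this angle, whatever the lens; pixels are square), "cx", "cy" (the principal point, pixels), "k1" (the pictures are not rectified: a ray, as slopes to the right and down, at radius r is drawn at 1 + k1 r^2 times it, then the intrinsics apply), "pose" (4x4, takes a point from camera to world coordinates). Camera axes: x right, y down, z forward; pixel columns grow to the right and rows downward; lengths in m; the calibration is good to about 2 mm. A picture is of the moment at which its call begins. There is no depth.
- manip.finish_job(): hands the job in; it is judged then, once.
The state is a dict: "time": time; "joint_positions": joint angles; "qvel": joint speeds; "joint_torque": joint torques, N m; "tool_pos": TCP position; "tcp_rot": TCP orientation; "contact_force": force on the tool from outside, world axes, zero at the start; "moment": the same for the moment, N m; "gripper_width": finger opening in m; "gripper_force": force on a finger pad.
Only numpy, scipy, OpenCV 4.12 (cv2) and the standard library are available. Lean on these libraries where they do the work, as an engineer would, in place of code of your own. Each camera call takes 0.05 s, during which the arm holds its last target. There are 200 camera calls.

## Working session

There is one attempt and no reset: what is moved stays moved. The work goes in short steps, Python scripts to look and compute and a shell command to move; the robot and the scene stay as the last step left them, time stands still between calls to the robot, and variables do not carry over. Pictures are saved under pics/ and viewed, at most 14 in all, crops included, and the job is handed in when it is done.

```bash
ls; mkdir -p pics
python3 - <<'E'
from cell import manip
import cv2
print(manip.state())
for n in ("scene","top"):
    c=manip.read_camera(n); cv2.imwrite(f"pics/{n}0.png",c["img"][:,:,::-1]); print(n,{k:v for k,v in c.items() if k!="img"})
E
```

```text
cell.py
jog.py
pics
{'time': 0.0, 'joint_positions': array([ 1.02358159e+00,  1.31197935e-01,  1.48929635e+00, -5.74517513e-06,
        1.52302219e+00, -8.54032775e-02]), 'qvel': array([-0.00030504,  0.00043315,  0.00135718,  0.00101649,  0.00030057,
        0.00070235]), 'joint_torque': array([ 1.64413694e-03, -5.69396245e+01, -5.00552237e+01, -2.67085170e-04,
        1.47448678e-02, -3.05989192e-05]), 'tool_pos': array([0.26710143, 0.53678852, 0.30281298]), 'tcp_rot': array([-7.18846285e-01, -3.05763483e+00,  2.87426490e-03]), 'contact_force': array([-0.20646656,  0.14459422, -0.70312317]), 'moment': array([0.02063895, 0.02192548, 0.0121874 ]), 'gripper_force': 0.0, 'gripper_width': 0.08546386731771767}
scene {'vertical_fov': 56.87673562420841, 'cx': 315.94300029148036, 'cy': 201.99869576833035, 'k1': -0.057008195504151635, 'pose': array([[-0.43247285, -0.45674392,  0.77740094, -0.08349608],
       [-0.90146765,  0.20183841, -0.38290643,  0.33081568],
       [ 0.01798082, -0.86639843, -0.4990295 ,  0.4772234 ],
       [ 0.        ,  0.        ,  0.        ,  1.        ]])}
top {'vertical_fov': 55.7861935785672, 'cx': 314.2187650596742, 'cy': 197.24874103462582, 'k1': 0.001530412982793581, 'pose': array([[ 0.01062595, -0.98464036,  0.1742712 ,  0.37553113],
       [-0.9993087 , -0.01666599, -0.03323214,  0.0283677 ],
       [ 0.03562611, -0.1737976 , -0.98413677,  1.14930379],
       [ 0.        ,  0.        ,  0.        ,  1.        ]])}
```
View pics/top0.png

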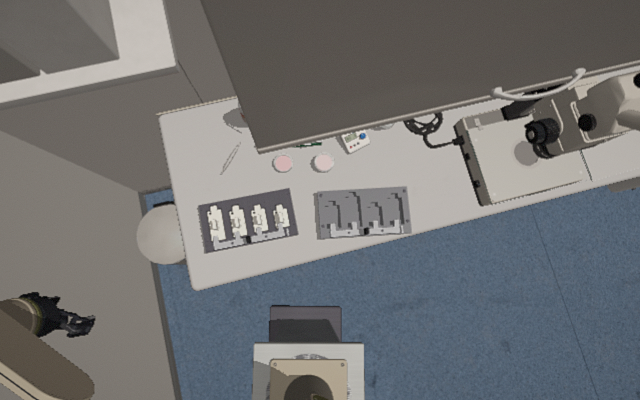

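View pics/scene0.png

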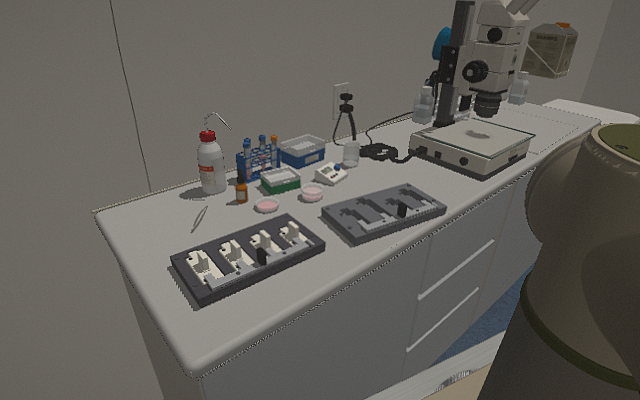

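Both views show the mould on the left (top: ~248,220; scene: ~248,258) with four white carriers, and the nest on the right (top: ~362,212; scene: ~385,212). The dishes are at (283,163)/(323,161) and the tweezers at (231,157). I'll enlarge both.

Run:
```python
import cv2
a=cv2.imread("pics/top0.png")[175:260,190:420]; cv2.imwrite("pics/topc.png",cv2.resize(a,None,fx=3.4,fy=3.4,interpolation=cv2.INTER_CUBIC))
a=cv2.imread("pics/scene0.png")[170:310,160:460]; cv2.imwrite("pics/scenec.png",cv2.resize(a,None,fx=2.6,fy=2.6,interpolation=cv2.INTER_CUBIC))
```

View pics/topc.png

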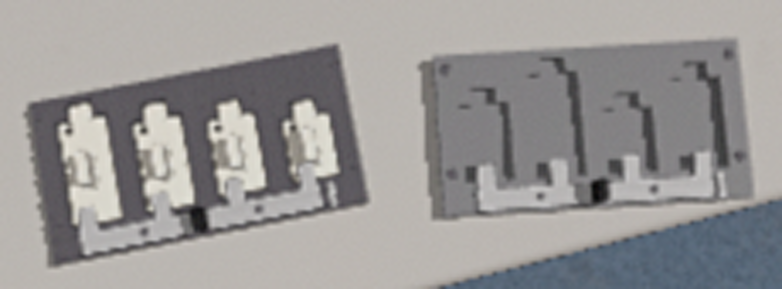

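View pics/scenec.png

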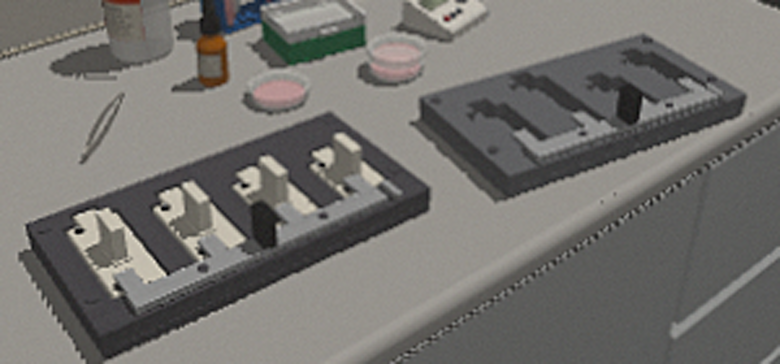

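The crops show the four carriers, the slide teeth over their front ends, a grip on each slide, and the block corners. I'll fit edge lines for each block's top face in both views.

```bash
cat > h.py <<'E'
import numpy as np, cv2
from cell import manip
def und(c,p):
    f=200/np.tan(np.radians(c["vertical_fov"]/2)); K=np.array([[f,0,c["cx"]],[0,f,c["cy"]],[0,0,1.]])
    return cv2.undistortPoints(np.float64(p).reshape(-1,1,2),K,np.array([c["k1"],0,0,0]))[:,0]
def rays(c,p,z):
    d=np.c_[und(c,p),np.ones(len(und(c,p)))]@c["pose"][:3,:3].T; o=c["pose"][:3,3]
    return (o+d*((z-o[2])/d[:,2])[:,None])
def proj(c,P):
    q=(np.atleast_2d(P)-c["pose"][:3,3])@c["pose"][:3,:3]; s=q[:,:2]/q[:,2:]
    f=200/np.tan(np.radians(c["vertical_fov"]/2)); r=(s**2).sum(1,keepdims=True)
    return s*(1+c["k1"]*r)*f+[c["cx"],c["cy"]]
def edge(g,a,b,w=3.):
    a,b=np.float64(a),np.float64(b); n=np.array([-(b-a)[1],(b-a)[0]])/np.linalg.norm(b-a); t=np.arange(-w,w+.01,.25); P=[]
    for s in np.linspace(.08,.92,50):
        q=(a+s*(b-a)+t[:,None]*n).astype(np.float32)
        v=cv2.remap(g,q[:,0].reshape(1,-1),q[:,1].reshape(1,-1),cv2.INTER_LINEAR)[0].astype(float)
        d=abs(np.gradient(cv2.GaussianBlur(v.reshape(1,-1),(0,0),2)[0])); d=d[2:-2]; k=t[2:-2]
        wt=d**3; P.append(a+s*(b-a)+n*(wt@k/wt.sum()))
    return cv2.fitLine(np.float32(P),cv2.DIST_HUBER,0,.01,.01).ravel()
def quad(c,cs,z):
    g=cv2.cvtColor(c["img"],cv2.COLOR_RGB2GRAY).astype(np.float32); L=[edge(g,cs[i],cs[(i+1)%4]) for i in range(4)]; out=[]
    for i in range(4):
        l,m=L[i-1],L[i]; out.append(np.linalg.solve(np.c_[l[:2],-m[:2]],m[2:]-l[2:])@np.c_[[1,0]]*l[:2]+l[2:])
    out=np.array(out); return out,rays(c,out,z)
E
python3 - <<'E'
from h import *
T=lambda p:np.array(p)/3.4+[190,175]-.35
S=lambda p:np.array(p)/2.6+[160,170]-.3
Q={"mould":([(338,45),(30,103),(52,266),(368,203)],[(334,113),(28,228),(105,330),(428,188)]),
   "nest":([(738,40),(435,58),(435,214),(752,196)],[(647,36),(422,100),(505,172),(745,95)])}
cam={n:manip.read_camera(n) for n in("top","scene")}
W=np.array([[72,-138],[72,138],[-72,138],[-72,-138]])/1000
for b in Q:
    for n,f,i in(("top",T,0),("scene",S,1)):
        px,w=quad(cam[n],f(Q[b][i]),.024)
        A=w[:,:2]; m=A.mean(0); H=W.T@(A-m); th=np.arctan2(H[0,1]-H[1,0],H[0,0]+H[1,1])
        R=np.array([[np.cos(th),-np.sin(th)],[np.sin(th),np.cos(th)]])
        print(b,n,"c",m.round(4),"th",round(th,4),"px",(px-f(Q[b][i])).round(1).tolist(),"res mm",((A-m-W@R.T)*1000).round(1).tolist())
E
```

```text
mould top c [0.5044 0.1891] th 0.2107 px [[-0.2, -0.4], [-1.7, 0.2], [-0.9, -0.4], [0.1, -0.5]] res mm [[-0.2, -1.5], [-1.0, 1.4], [0.5, 1.7], [0.8, -1.6]]
mould scene c [0.5092 0.1874] th 0.2179 px [[-1.7, -0.8], [-1.6, -1.5], [-2.1, 1.2], [-0.9, -1.6]] res mm [[-2.8, -1.1], [-1.2, -0.1], [1.1, 0.0], [2.9, 1.1]]
nest top c [ 0.5334 -0.1585] th 0.0612 px [[-0.4, -0.6], [1.6, -0.9], [-2.3, 0.8], [0.7, -0.1]] res mm [[1.6, -0.1], [-2.1, -8.2], [-2.4, 11.0], [3.0, -2.6]]
nest scene c [ 0.5399 -0.1606] th 0.0683 px [[-1.2, -1.1], [-1.3, -1.4], [-1.3, -1.1], [-0.9, -1.3]] res mm [[-2.9, -0.1], [-5.2, 0.5], [5.7, -0.2], [2.4, -0.3]]
```

```bash
cat >> h.py <<'E'
MOULD=[.5055,.1885,.213]; NEST=[.536,-.160,.063]
LEN={"shortest":54,"short":66,"long":78,"longest":90}
def w(b,x,y,z=None):
    X,Y,t=b; p=[X+x*np.cos(t)-y*np.sin(t),Y+x*np.sin(t)+y*np.cos(t)]
    return np.array(p+([] if z is None else [z]))
def overlay(c,o,k,b,order,col):
    def poly(pts):
        q=proj(c,[w(b,x/1000,y/1000,.024) for x,y in pts]); cv2.polylines(o,[np.int32((q+.5)*k*16)],True,col,1,cv2.LINE_AA,4)
    poly([(72,138),(72,-138),(-72,-138),(-72,138)])
    for i,n in enumerate(order):
        h=LEN[n]/2+2; y=-96+64*i; poly([(-h,y-22),(h,y-22),(h,y-11),(h+14,y-11),(h+14,y+11),(h,y+11),(h,y+22),(-h,y+22)])
ML=["shortest","short","long","longest"]; NL=["long","shortest","longest","short"]
def show(fn,cams,M=None,N=None):
    R=[]
    for n,(x0,x1,y0,y1),k in(("top",(190,420,175,260),3.4),("scene",(160,460,170,302),2.6)):
        if n not in cams: continue
        c=cams[n]; o=cv2.resize(c["img"],None,fx=k,fy=k,interpolation=cv2.INTER_CUBIC)
        overlay(c,o,k,M or MOULD,ML,(255,0,0)); overlay(c,o,k,N or NEST,NL,(0,255,0))
        R.append(cv2.resize(o[int(y0*k):int(y1*k),int(x0*k):int(x1*k)][:,:780],(780,int((y1-y0)*k))))
    cv2.imwrite(fn,np.vstack(R)[:,:,::-1])
E
python3 - <<'E'
from h import *
show("pics/ov1.png",{n:manip.read_camera(n) for n in("top","scene")})
E
```

```text
(no output)
```

View pics/ov1.png

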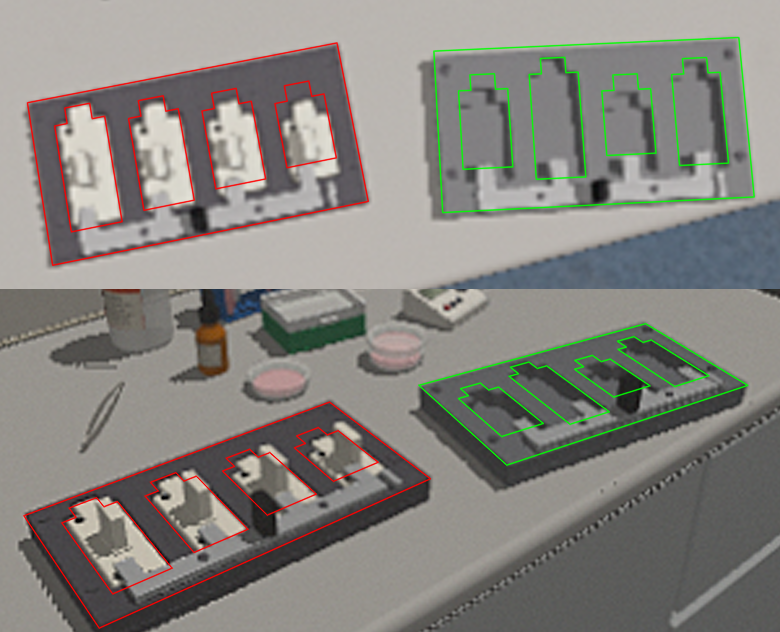

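Outlines sit on the block edges in both views. The cavities evidently share a common front edge, so they aren't centred in x. I'll measure the tab ends and tab centres from white masks.

Run:
```python
from h import *
def inv(b,P):
    X,Y,t=b; d=P[:,:2]-[X,Y]; return d@np.array([[np.cos(t),-np.sin(t)],[np.sin(t),np.cos(t)]])*1000
for n in("top","scene"):
    c=manip.read_camera(n); k=4
    im=cv2.resize(c["img"],None,fx=k,fy=k,interpolation=cv2.INTER_LINEAR).astype(int)
    v,u=np.mgrid[0:im.shape[0],0:im.shape[1]]; pts=np.c_[u.ravel(),v.ravel()]/k+.5/k-.5
    for nm,b,o in(("mould",MOULD,ML),("nest",NEST,NL)):
        q=inv(b,rays(c,pts,.024)); I=im.mean(2).ravel()
        for i,L in enumerate(o):
            y=q[:,1]+96-64*i
            s=abs(y)<6; h=[I[s&(abs(q[:,0]-x)<.6)].mean() for x in range(-72,72,1)]
            h=np.array(h); g=cv2.GaussianBlur(h.reshape(1,-1),(0,0),1.5)[0]; d=np.gradient(g)
            e=int(np.argmax(abs(d)*(np.arange(-72,72)>0)*(np.arange(-72,72)<67)))-72
            # front edge beside the tooth: y band away from the tooth
            pr=[]
            for lo,hi in((-19,-12),(12,19)):
                s=(y>lo)&(y<hi); h2=np.array([I[s&(abs(q[:,0]-x)<.6)].mean() for x in range(-72,72)]); d2=abs(np.gradient(cv2.GaussianBlur(h2.reshape(1,-1),(0,0),1.5)[0])); d2[(np.arange(-72,72)>-30)|(np.arange(-72,72)<-62)]=0; pr.append(int(np.argmax(d2))-72)
            # lateral profile of tab
            s=(q[:,0]>e-10)&(q[:,0]<e-3); hy=np.array([I[s&(abs(y-t)<.6)].mean() for t in range(-25,26)]); dy=np.gradient(cv2.GaussianBlur(hy.reshape(1,-1),(0,0),1.2)[0])
            print(n,nm,L,"tab end",e,"implied front",e-LEN[L]-16,"front",pr,"tab y",np.argmax(dy)-25,np.argmin(dy)-25)
```

```text
top mould shortest tab end 25 implied front -45 front [-43, -51] tab y -12 7
top mould short tab end 37 implied front -45 front [-43, -52] tab y -11 7
top mould long tab end 48 implied front -46 front [-44, -51] tab y -12 8
top mould longest tab end 60 implied front -46 front [-44, -42] tab y -12 8
top nest long tab end 52 implied front -42 front [-46, -33] tab y -2 -11
top nest shortest tab end 27 implied front -43 front [-58, -33] tab y -2 -11
top nest longest tab end 61 implied front -45 front [-46, -53] tab y -2 -11
top nest short tab end 66 implied front -16 front [-55, -33] tab y 21 5
scene mould shortest tab end 27 implied front -43 front [-41, -61] tab y -10 7
scene mould short tab end 39 implied front -43 front [-61, -38] tab y -10 8
scene mould long tab end 50 implied front -44 front [-41, -60] tab y -23 7
scene mould longest tab end 62 implied front -44 front [-60, -42] tab y -19 7
scene nest long tab end 53 implied front -41 front [-60, -60] tab y 10 -11
scene nest shortest tab end 29 implied front -41 front [-30, -56] tab y 10 -11
scene nest longest tab end 66 implied front -40 front [-43, -62] tab y 10 -12
scene nest short tab end 39 implied front -43 front [-44, -54] tab y 10 -12
```

Cavity fronts come out at block x ≈ -44 mm in both blocks, so carrier centres lie at x = -42 + L/2. Next I'll find the black slide grips in both views.

```bash
cat >> h.py <<'E'
from scipy.spatial.transform import Rotation as Ro
def inv(b,P):
    X,Y,t=b; d=np.atleast_2d(P)[:,:2]-[X,Y]; return d@np.array([[np.cos(t),-np.sin(t)],[np.sin(t),np.cos(t)]])*1000
def go(x,y,z,yaw):
    s=manip.state(); R=Ro.from_rotvec(s["tcp_rot"]); t=np.array([x,y,z])
    y0=np.array([-np.sin(yaw),np.cos(yaw),0]); D=Ro.from_matrix(np.c_[np.cross(y0,[0,0,-1]),y0,[0,0,-1]])
    print("t",round(s["time"],2),"at",s["tool_pos"].round(4),"shift",R.inv().apply(t-s["tool_pos"]).round(4),"turn",(R.inv()*D).as_rotvec().round(3),"F",s["contact_force"].round(1))
E
python3 - <<'E'
from h import *
for n in("top","scene"):
    c=manip.read_camera(n); g=c["img"].max(2)
    for nm,b,box in(("mould",MOULD,((242,255,233,245),(250,270,243,268))),("nest",NEST,((360,372,225,238),(394,410,200,222)))):
        x0,x1,y0,y1=box[n=="scene"]; m=(g[y0:y1,x0:x1]<45).astype(np.uint8); k,lab,st,ce=cv2.connectedComponentsWithStats(m); j=1+np.argmax(st[1:,4])
        v,u=np.where(lab==j); v=v+y0;u=u+x0; top=v<=v.min()+2
        ctr=(u.mean(),v.mean()); tp=(u[top].mean(),v.min()+1)
        for q,z in((ctr,.047 if n=="scene" else .0625),(tp,.0625)):
            P=rays(c,[q],z); print(n,nm,np.round(q,1),st[j,:4]+[x0,y0,0,0],"world",P[0].round(4),"block",inv(b,P).round(1))
go(*w(MOULD,-.06,0),.2,.213)
E
```

```text
top mould [248. 239.] [246 236   5   7] world [0.4441 0.179  0.0625] block [[-62.    3.7]]
top mould [247.6 237. ] [246 236   5   7] world [0.4497 0.1804 0.0625] block [[-56.3   3.9]]
top nest [365.5 230.7] [364 228   4   7] world [ 0.4724 -0.1577  0.0625] block [[-63.3   6.3]]
top nest [365.6 229. ] [364 228   4   7] world [ 0.4772 -0.1582  0.0625] block [[-58.6   5.5]]
scene mould [261.2 256.1] [257 248  11  17] world [0.4465 0.1808 0.047 ] block [[-59.3   4.9]]
scene mould [259.7 249. ] [257 248  11  17] world [0.4483 0.1821 0.0625] block [[-57.2   5.9]]
scene nest [401.8 209.5] [398 202  10  16] world [ 0.4766 -0.1637  0.047 ] block [[-59.5   0. ]]
scene nest [401. 203.] [398 202  10  16] world [ 0.4805 -0.1618  0.0625] block [[-55.5   1.7]]
t 0.5 at [0.2673 0.5372 0.3039] shift [-0.3217 -0.2435  0.1039] turn [-0.    -0.    -0.675] F [-0.4  0.1  0.5]
```

```bash
python3 -c "
from h import *
go(*w(MOULD,-.06,.004),.18,.213)"
```

```text
t 0.5 at [0.2673 0.5372 0.3039] shift [-0.3193 -0.2404  0.1239] turn [-0.    -0.    -0.675] F [-0.4  0.1  0.5]
```

Careful with the scale: shifts go in units of 50 mm. That gives: -0.319 m is -6.38, -0.24 m is -4.8.

```bash
python3 jog.py '[[0.04,-6.38,-4.8,2.48,0,0,-0.675],[0.04,-6.38,-4.8,2.48,0,0,-0.675],[0.04,-6.38,-4.8,2.48,0,0,-0.675],[0.04,-6.38,-4.8,2.48,0,0,-0.675],[0.04,-6.38,-4.8,2.48,0,0,-0.675],[0.04,-6.38,-4.8,2.48,0,0,-0.675],[0.04,-6.38,-4.8,2.48,0,0,-0.675],[0.04,-6.38,-4.8,2.48,0,0,-0.675],[0.04,-6.38,-4.8,2.48,0,0,-0.675],[0.04,-6.38,-4.8,2.48,0,0,-0.675]]' 20; python3 -c "
from h import *
go(*w(MOULD,-.06,.004),.109,.213)"
```

```text
time: 1.5
tool_pos: [0.4465, 0.1771, 0.1787]
tcp_rot: [0.328, -3.123, 0.002]
contact_force: [0.2, 0.6, -0.6]
gripper_width: 0.04
gripper_force: 0.0
t 1.5 at [0.4465 0.1771 0.1787] shift [-0.0002  0.0027  0.0697] turn [-0.001 -0.002 -0.004] F [ 0.2  0.6 -0.6]
```

```bash
python3 jog.py '[[0.04,0,0.02,0.8,0,0,0],[0.04,0,0.02,1.4,0,0,0],[0.04,0,0.02,1.4,0,0,0],[0.0,0,0.02,1.4,0,0,0],[0.0,0,0.02,1.4,0,0,0],[0.0,0,0.02,1.4,0,0,0]]' 20; python3 -c "
from h import *
go(*w(MOULD,-.06,.004),.109,.213);c={n:manip.read_camera(n) for n in('top','scene')};show('pics/g1.png',c)"
```

```text
time: 2.1
tool_pos: [0.4469, 0.1819, 0.112]
tcp_rot: [-0.335, 3.121, 0.001]
contact_force: [-2.4, -0.1, 4.3]
gripper_width: 0.0116
gripper_force: 25.3
t 2.1 at [0.4469 0.1819 0.112 ] shift [ 0.0013 -0.0019  0.003 ] turn [0.    0.003 0.001] F [-2.4 -0.1  4.3]
```

View pics/g1.png

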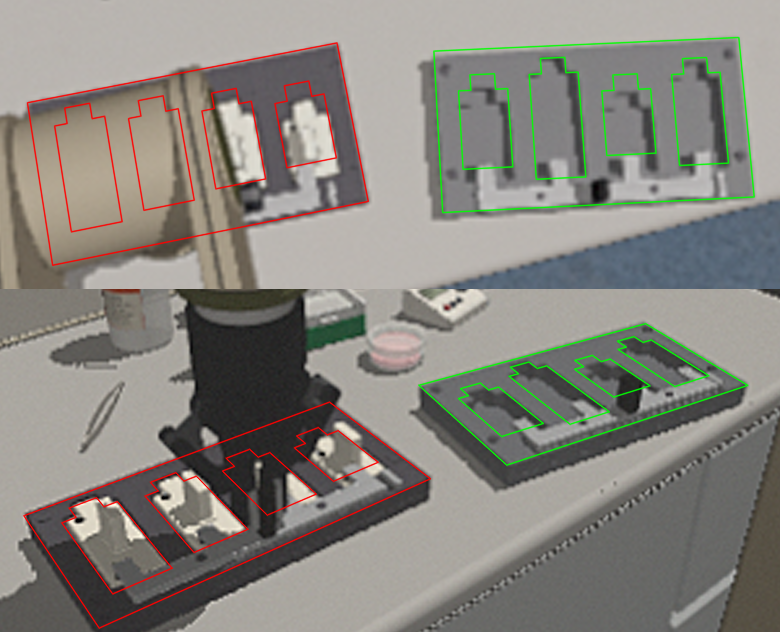

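The fingers hold the mould's grip (width 11.6 mm). Now pull it open.

```bash
python3 jog.py '[[0,0,0.12,-0.04,0,0,0],[0,0,0.28,-0.04,0,0,0],[0,0,0.44,-0.04,0,0,0],[0,0,0.58,-0.04,0,0,0],[0,0,0.64,-0.04,0,0,0],[0,0,0.66,-0.04,0,0,0],[0,0,0.66,-0.04,0,0,0]]' 20; python3 -c "
from h import *
go(*w(MOULD,-.06,.004),.109,.213);print(inv(MOULD,manip.state()['tool_pos']))"
```

```text
time: 2.9
tool_pos: [0.4415, 0.2069, 0.1121]
tcp_rot: [-0.333, 3.12, -0.021]
contact_force: [15.7, -42.6, -4.6]
gripper_width: 0.011
gripper_force: 28.7
t 2.9 at [0.4415 0.2069 0.1121] shift [ 0.0013 -0.0275  0.0035] turn [-0.014  0.002 -0.   ] F [ 15.7 -42.6  -4.6]
[[-58.7039845   31.52049391]]
```

Converted, -0.1 m is -2, -0.05 m is -1.

```bash
python3 jog.py '[[0,0,-0.08,0,0,0,0],[0.03,0,-0.12,0,0,0,0],[0.03,0,-0.12,0,0,0,0],[0.03,0,-0.12,-0.6,0,0,0],[0.03,0,-0.12,-1,0,0,0],[0.03,-1,-0.12,-2,0,0,0],[0.03,-2,-0.12,-2,0,0,0],[0.03,-2,-0.12,-2,0,0,0]]' 20; python3 -c "
from h import *
c={n:manip.read_camera(n) for n in('top','scene')};show('pics/g2.png',c)"
```

```text
time: 3.7
tool_pos: [0.5418, 0.2303, 0.2151]
tcp_rot: [-0.334, 3.117, 0.003]
contact_force: [-1.1, -0.8, -0.4]
gripper_width: 0.0301
gripper_force: 0.0
```

View pics/g2.png

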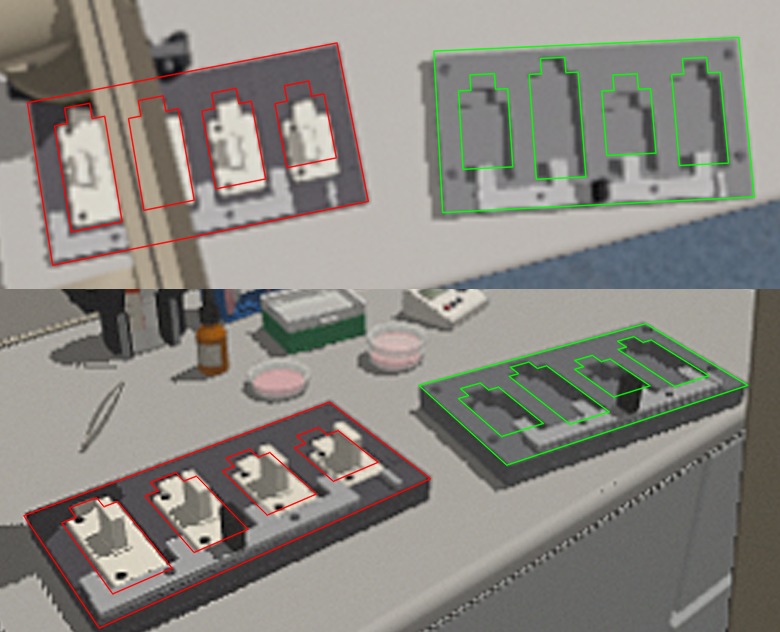

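The slide's teeth now lie over the lands. I'll measure how far the grip moved, and work out the first carrier.

```bash
cat >> h.py <<'E'
def grip(b,yy):
    c=manip.read_camera("scene"); g=c["img"].max(2); q=proj(c,[w(b,-.06,yy/1000,.047)])[0].astype(int)
    x0,y0=q-14; m=(g[y0:y0+28,x0:x0+28]<45).astype(np.uint8); k,lab,st,ce=cv2.connectedComponentsWithStats(m); j=1+np.argmax(st[1:,4])
    v,u=np.where(lab==j); p=(u.mean()+x0,v.mean()+y0); print("grip px",np.round(p,1),st[j],"block",inv(b,rays(c,[p],.047)).round(1))
def cx(L): return (-42+LEN[L]/2)/1000
E
python3 -c "
from h import *
grip(MOULD,32)
for L in ['longest','long','short','shortest']:
  go(*w(MOULD,cx(L),(-96+64*ML.index(L)-1.5)/1000),.101,.213)
"
```

```text
grip px [248.9 262. ] [11  6  9 18 98] block [[-61.   31.7]]
t 3.85 at [0.5381 0.2294 0.2123] shift [0.0376 0.0614 0.1113] turn [0.    0.    0.001] F [-0.6 -0.4 -0.7]
t 3.85 at [0.5381 0.2294 0.2123] shift [ 0.0436 -0.0026  0.1112] turn [0.    0.    0.001] F [-0.6 -0.4 -0.7]
t 3.85 at [0.5381 0.2294 0.2123] shift [ 0.0496 -0.0666  0.1112] turn [0.    0.    0.001] F [-0.6 -0.4 -0.7]
t 3.85 at [0.5381 0.2294 0.2123] shift [ 0.0557 -0.1306  0.1112] turn [0.    0.    0.001] F [-0.6 -0.4 -0.7]
```

Vision puts the opening at about 27 mm, and 28 is needed. I'll regrip and push again, watching the force.

```bash
python3 -c "
from h import *
go(*w(MOULD,-.060,.0317),.110,.213)
"
```

```text
t 3.85 at [0.5381 0.2294 0.2123] shift [ 0.1006 -0.0013  0.1022] turn [0.    0.    0.001] F [-0.6 -0.4 -0.7]
```

```bash
python3 jog.py '[[0.03,1,-0.02,0,0,0,0],[0.03,2,-0.02,0.4,0,0,0],[0.03,2,-0.02,1.2,0,0,0],[0.03,2,-0.02,1.98,0,0,0],[0.03,2,-0.02,1.98,0,0,0],[0,2,-0.02,1.98,0,0,0],[0,2,-0.02,1.98,0,0,0],[0,2,-0.02,1.98,0,0,0]]' 40; python3 jog.py '[[0,0,0.02,0,0,0,0],[0,0,0.04,0,0,0,0],[0,0,0.06,0,0,0,0]]'|grep -v rot;python3 jog.py '[[0,0,0.02,0,0,0,0],[0,0,0.04,0,0,0,0],[0,0,0.06,0,0,0,0]]'|grep -v rot; python3 -c "
from h import *
print(inv(MOULD,manip.state()['tool_pos']))
"
```

```text
time: 4.65
tool_pos: [0.4397, 0.2052, 0.1135]
tcp_rot: [0.334, -3.121, 0.004]
contact_force: [-2.5, -9.3, -7.1]
gripper_width: 0.0112
gripper_force: 42.6
time: 4.95
tool_pos: [0.4396, 0.2058, 0.1134]
contact_force: [0.6, -28.0, -5.0]
gripper_width: 0.011
gripper_force: 43.1
time: 5.25
tool_pos: [0.4395, 0.2064, 0.1134]
contact_force: [2.7, -44.7, -1.1]
gripper_width: 0.0108
gripper_force: 43.9
[[-60.72785939  31.41134085]]
```

A stiff stop (45 N against 2.5 N of friction) shows the mould slide is fully open, so it had started a few mm from locked. Next is the nest slide.

Converted, -0.07 m is -1.4, -0.03 m is -0.6.

```bash
python3 jog.py '[[0,0,-0.12,0,0,0,0],[0.03,0,-0.12,0,0,0,0],[0.03,0,-0.12,0,0,0,0],[0.03,0,-0.12,-0.6,0,0,0],[0.03,0,-0.12,-1.4,0,0,0],[0.03,0,-0.12,-1.4,0,0,0]]' 40 | grep pos; python3 -c "
from h import *
go(*w(NEST,-.060,.0),.180,.063)
"
```

```text
tool_pos: [0.4443, 0.2085, 0.1908]
t 5.85 at [0.4443 0.2085 0.1908] shift [ 0.048  -0.3706  0.0095] turn [0.003 0.012 0.151] F [1.3 0.3 0.4]
```

Converted, -0.371 m is -7.42, 0.048 m is 0.96.

```bash
python3 jog.py '[[0.03,0.96,-7.42,0,0,0,0.15],[0.03,0.96,-7.42,0,0,0,0.15],[0.03,0.96,-7.42,0,0,0,0.15],[0.03,0.96,-7.42,0,0,0,0.15],[0.03,0.96,-7.42,0,0,0,0.15],[0.03,0.96,-7.42,0,0,0,0.15],[0.03,0.96,-7.42,0,0,0,0.15],[0.03,0.96,-7.42,0,0,0,0.15],[0.03,0.96,-7.42,0,0,0,0.15]]' 40 | grep pos; python3 -c "
from h import *
grip(NEST,2);go(*w(NEST,-.060,.0),.111,.063)
"
```

```text
tool_pos: [0.473, -0.1695, 0.1846]
grip px [398.2 209.7] [  0   0  23  28 386] block [[-56.4   8.2]]
t 6.8 at [ 0.4727 -0.1677  0.1842] shift [-0.0035  0.0037  0.0732] turn [-0.001  0.002 -0.002] F [-0.4  0.4  0.5]
```

```bash
python3 jog.py '[[0.03,-0.06,0.07,0.6,0,0,0],[0.03,-0.06,0.07,1.44,0,0,0],[0.03,-0.06,0.07,1.44,0,0,0],[0,-0.06,0.07,1.44,0,0,0],[0,-0.06,0.07,1.44,0,0,0],[0,-0.06,0.07,1.44,0,0,0],[0,-0.06,0.07,1.44,0,0,0]]' 20 | grep -v rot; python3 -c "
from h import *
print(inv(NEST,manip.state()['tool_pos']))
"
```

```text
time: 7.5
tool_pos: [0.4751, -0.1624, 0.1121]
contact_force: [-3.0, 1.8, -1.2]
gripper_width: 0.0117
gripper_force: 25.5
[[-60.89873103   1.47432618]]
```

Converted, 0.03 m is 0.6, 0.029 m is 0.58.

```bash
python3 jog.py '[[0,0,0.12,0,0,0,0],[0,0,0.28,0,0,0,0],[0,0,0.44,0,0,0,0],[0,0,0.54,0,0,0,0],[0,0,0.58,0,0,0,0],[0,0,0.6,0,0,0,0],[0,0,0.6,0,0,0,0]]' 20 | grep -v rot; python3 jog.py '[[0,0,0.02,0,0,0,0],[0,0,0.04,0,0,0,0]]'|grep -v rot; python3 -c "
from h import *
print(inv(NEST,manip.state()['tool_pos']))
"
```

```text
time: 8.2
tool_pos: [0.473, -0.1336, 0.1121]
contact_force: [-5.8, -6.7, 2.5]
gripper_width: 0.0117
gripper_force: 26.0
time: 8.4
tool_pos: [0.473, -0.1333, 0.1122]
contact_force: [-5.4, -20.0, -3.0]
gripper_width: 0.0114
gripper_force: 26.0
[[-61.20694993  30.66239304]]
```

Both stops give the same block-y offset (-1.3 mm against my estimates), so I'll correct both frames by that. Now the first carrier, the shortest.

```bash
cat >> h.py <<'E'
for B in (MOULD,NEST): B[:2]=list(w(B,0,-.0013))
def pick(L,z): go(*w(MOULD,cx(L),(-96+64*ML.index(L))/1000),z,MOULD[2])
def place(L,z): go(*w(NEST,cx(L),(-96+64*NL.index(L))/1000),z,NEST[2])
E
python3 jog.py '[[0,0,-0.06,0,0,0,0],[0.03,0,-0.06,0,0,0,0],[0.03,0,-0.06,0,0,0,0],[0.03,0,-0.06,-0.6,0,0,0],[0.03,0,-0.06,-1.4,0,0,0],[0.03,0,-0.06,-1.4,0,0,0],[0.03,0,-0.06,-1.4,0,0,0]]' 40 | grep pos; python3 -c "
from h import *
print(MOULD,NEST); pick('shortest',.180)
"
```

```text
tool_pos: [0.4742, -0.1338, 0.1828]
[np.float64(0.5057748109651563), np.float64(0.18722937852472507), 0.213] [np.float64(0.5360818458339004), np.float64(-0.16129742100317251), 0.063]
t 9.1 at [ 0.4742 -0.1338  0.1828] shift [-0.0513  0.2212  0.0026] turn [-0.002  0.004 -0.15 ] F [ 0.   0.2 -1.2]
```

Converted, 0.221 m is 4.42, -0.051 m is -1.02.

```bash
python3 jog.py '[[0.03,-1.02,4.42,0,0,0,-0.15],[0.03,-1.02,4.42,0,0,0,-0.15],[0.03,-1.02,4.42,0,0,0,-0.15],[0.03,-1.02,4.42,0,0,0,-0.15],[0.03,-1.02,4.42,0,0,0,-0.15],[0.03,-1.02,4.42,0,0,0,-0.15],[0.03,-1.02,4.42,0,0,0,-0.15]]' | grep pos; python3 -c "
from h import *
pick('shortest',.102)
"
```

```text
tool_pos: [0.509, 0.0907, 0.1796]
t 9.8 at [0.509  0.0907 0.1796] shift [-0.0024 -0.0009  0.0776] turn [-0.    -0.002  0.002] F [-0.2 -0.1 -0.4]
```

Converted, 0.077 m is 1.54, 0.06 m is 1.2.

```bash
python3 jog.py '[[0.03,-0.04,0,0.6,0,0,0],[0.03,-0.04,0,1.2,0,0,0],[0.03,-0.04,0,1.54,0,0,0],[0.03,-0.04,0,1.54,0,0,0],[0,-0.04,0,1.54,0,0,0],[0,-0.04,0,1.54,0,0,0],[0,-0.04,0,1.54,0,0,0],[0,-0.04,0,1.54,0,0,0]]' 60| grep -v rot; python3 -c "
from h import *
pick('shortest',.102);print(inv(MOULD,manip.state()['tool_pos']))
"
```

```text
time: 10.6
tool_pos: [0.5123, 0.0906, 0.105]
contact_force: [-1.1, 0.0, -1.2]
gripper_width: 0.0082
gripper_force: 61.2
t 10.6 at [0.5123 0.0906 0.105 ] shift [ 0.001  -0.0001  0.003 ] turn [-0.     0.002  0.   ] F [-1.1  0.  -1.2]
[[-14.01116332 -95.85452087]]
```

Converted, -0.06 m is -1.2, -0.03 m is -0.6.

```bash
python3 jog.py '[[0,0,0,-0.2,0,0,0],[0,0,0,-0.6,0,0,0],[0,0,0,-1.2,0,0,0],[0,0,0,-1.2,0,0,0]]' | grep -v rot; python3 -c "
from h import *
place('shortest',.165)
cv2.imwrite('pics/lift.png',cv2.resize(manip.read_camera('scene')['img'][150:320,160:460,::-1],None,fx=2,fy=2))
"
```

```text
time: 11.0
tool_pos: [0.5146, 0.091, 0.1695]
contact_force: [1.3, -0.2, -0.7]
gripper_width: 0.0087
gripper_force: 61.3
t 11.0 at [0.5146 0.091  0.1695] shift [ 0.0521 -0.2805  0.0044] turn [-0.001  0.008  0.15 ] F [ 1.3 -0.2 -0.7]
```

View pics/lift.png

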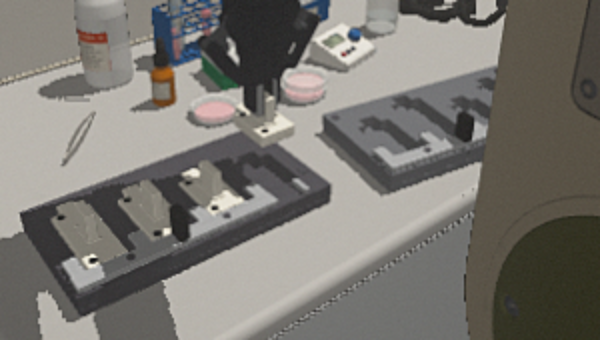

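The shortest carrier is held level above the mould. Moving it over its pocket.

Converted, 0.051 m is 1.02, -0.28 m is -5.6.

```bash
python3 jog.py '[[0,1.02,-5.6,0,0,0,0.15],[0,1.02,-5.6,0,0,0,0.15],[0,1.02,-5.6,0,0,0,0.15],[0,1.02,-5.6,0,0,0,0.15],[0,1.02,-5.6,0,0,0,0.15],[0,1.02,-5.6,0,0,0,0.15],[0,1.02,-5.6,0,0,0,0.15],[0,1.02,-5.6,0,0,0,0.15],[0,1.02,-5.6,0,0,0,0.15],[0,1.02,-5.6,0,0,0,0.15]]' | grep -v rot; python3 -c "
from h import *
place('shortest',.120)
"
```

```text
time: 12.05
tool_pos: [0.521, -0.1925, 0.1635]
contact_force: [0.2, 0.4, -0.8]
gripper_width: 0.0091
gripper_force: 61.3
t 12.05 at [ 0.521  -0.1925  0.1635] shift [-0.002  -0.0019  0.0435] turn [ 0.001 -0.001  0.002] F [ 0.2  0.4 -0.8]
```

```bash
python3 jog.py '[[0,-0.06,-0.04,0.4,0,0,0],[0,-0.06,-0.04,0.8,0,0,0],[0,-0.06,-0.04,0.8,0,0,0],[0,-0.06,-0.04,0.8,0,0,0],[0,-0.06,-0.04,0.8,0,0,0]]' | grep -v rot; python3 -c "
from h import *
place('shortest',.105)
cv2.imwrite('pics/pl1.png',cv2.resize(manip.read_camera('scene')['img'][180:250,310:460,::-1],None,fx=4,fy=4,interpolation=cv2.INTER_CUBIC))
"
```

```text
time: 12.55
tool_pos: [0.5249, -0.1954, 0.1252]
contact_force: [0.6, 0.5, -0.5]
gripper_width: 0.0088
gripper_force: 61.3
t 12.55 at [ 0.5249 -0.1954  0.1252] shift [0.0017 0.0014 0.0201] turn [-0.001  0.001  0.001] F [ 0.6  0.5 -0.5]
```

View pics/pl1.png

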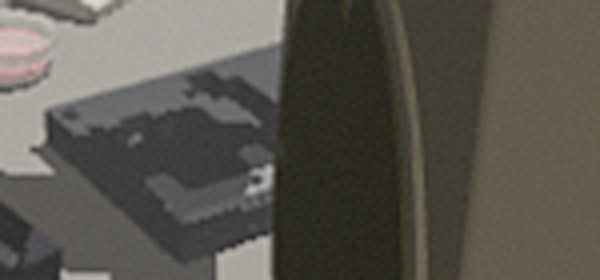

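The arm hides the pocket (only the nest's left half and slide are visible), so I'll descend by feel.

Careful with the scale: shifts go in units of 50 mm. That gives: 0.008 m is 0.16, 0.004 m is 0.08.

```bash
python3 jog.py '[[0,0.01,0.02,0.08,0,0,0],[0,0.01,0.02,0.16,0,0,0],[0,0.01,0.02,0.16,0,0,0]]' | grep -v rot; python3 jog.py '[[0,0,0,0.06,0,0,0],[0,0,0,0.1,0,0,0],[0,0,0,0.1,0,0,0]]' | grep -v rot; python3 -c "
from h import *
place('shortest',.105)
"
```

```text
time: 12.9
tool_pos: [0.5232, -0.1945, 0.1153]
contact_force: [0.5, 1.5, 0.2]
gripper_width: 0.0086
gripper_force: 61.3
time: 13.2
tool_pos: [0.5234, -0.1946, 0.1104]
contact_force: [-0.3, 0.8, -1.2]
gripper_width: 0.0084
gripper_force: 61.3
t 13.2 at [ 0.5234 -0.1946  0.1104] shift [0.0002 0.0004 0.0054] turn [ 0.    -0.001  0.   ] F [-0.3  0.8 -1.2]
```

No contact below the block's top face, so it is in the pocket. Lowering the last 5.5 mm and releasing.

```bash
python3 jog.py '[[0,0,0,0.06,0,0,0],[0,0,0,0.11,0,0,0],[0,0,0,0.11,0,0,0]]' | grep -v rot; python3 jog.py '[[0.02,0,0,0,0,0,0],[0.03,0,0,0,0,0,0],[0.03,0,0,0,0,0,0],[0.03,0,0,-0.6,0,0,0],[0.03,0,0,-1.4,0,0,0],[0.03,0,0,-1.4,0,0,0]]'|grep -v rot; python3 -c "
from h import *
pick('short',.17)
"
```

```text
time: 13.5
tool_pos: [0.5233, -0.1945, 0.1048]
contact_force: [-0.3, 0.0, -0.9]
gripper_width: 0.0089
gripper_force: 61.3
time: 14.1
tool_pos: [0.5269, -0.1962, 0.182]
contact_force: [1.1, -1.5, 0.6]
gripper_width: 0.0296
gripper_force: 0.0
t 14.1 at [ 0.5269 -0.1962  0.182 ] shift [0.001  0.351  0.0103] turn [-0.006  0.009 -0.15 ] F [ 1.1 -1.5  0.6]
```

```bash
cat >> h.py <<'E'
def whites():
    c=manip.read_camera("top"); im=c["img"]; m=((im.min(2)>150)&(im.max(2).astype(int)-im.min(2)<60)).astype(np.uint8)
    for nm,b,o in(("mould",MOULD,ML),("nest",NEST,NL)):
        P=np.int32(proj(c,[w(b,x,y,.024) for x,y in((.070,.136),(.070,-.136),(-.0465,-.136),(-.0465,.136))])); k=np.zeros_like(m); cv2.fillPoly(k,[P],1)
        n,lab,st,ce=cv2.connectedComponentsWithStats(m*k)
        for j in range(1,n):
            if st[j,4]<40: continue
            v,u=np.where(lab==j); q=inv(b,rays(c,np.c_[u,v],.024)); t=q[q[:,0]>q[:,0].max()-9]
            print(nm,"area",st[j,4],"front",q[:,0].min().round(1),"tabend",q[:,0].max().round(1),"ymid",q[:,1].mean().round(1),"tabmid",t[:,1].mean().round(1))
E
python3 -c "
from h import *
whites()"
```

```text
mould area 269 front -42.3 tabend 36.2 ymid -33.7 tabmid -32.6
mould area 405 front -43.5 tabend 59.9 ymid 94.1 tabmid 95.2
mould area 339 front -43.5 tabend 47.2 ymid 29.3 tabmid 30.9
nest area 112 front 66.8 tabend 74.1 ymid 55.0 tabmid 55.0
```

Converted, 0.351 m is 7.02, 0.01 m is 0.2.

```bash
python3 jog.py '[[0.03,0,7.02,0.2,0,0,-0.15],[0.03,0,7.02,0.2,0,0,-0.15],[0.03,0,7.02,0.2,0,0,-0.15],[0.03,0,7.02,0.2,0,0,-0.15],[0.03,0,7.02,0.2,0,0,-0.15],[0.03,0,7.02,0.2,0,0,-0.15],[0.03,0,7.02,0.2,0,0,-0.15],[0.03,0,7.02,0.2,0,0,-0.15],[0.03,0,7.02,0.2,0,0,-0.15],[0.03,0,7.02,0.2,0,0,-0.15]]' | grep pos; python3 -c "
from h import *
pick('short',.105);whites()
"
```

```text
tool_pos: [0.5012, 0.1549, 0.1647]
t 15.15 at [0.5012 0.1549 0.1647] shift [-0.0024 -0.0014  0.0597] turn [-0.    -0.001  0.   ] F [ 0.4  0.5 -0.5]
mould area 42 front -42.3 tabend -21.9 ymid -22.7 tabmid -22.4
mould area 98 front -43.5 tabend -19.0 ymid 28.9 tabmid 27.5
nest area 117 front 67.5 tabend 74.1 ymid 44.6 tabmid 44.6
nest area 218 front -46.3 tabend 25.0 ymid -30.1 tabmid -30.9
```

```bash
python3 jog.py '[[0.03,-0.04,-0.02,0.6,0,0,0],[0.03,-0.04,-0.02,1.19,0,0,0],[0.03,-0.04,-0.02,1.19,0,0,0],[0,-0.04,-0.02,1.19,0,0,0],[0,-0.04,-0.02,1.19,0,0,0],[0,-0.04,-0.02,1.19,0,0,0],[0,-0.04,-0.02,1.19,0,0,0]]' 60| grep -v rot; python3 -c "
from h import *
pick('short',.105)
"; python3 jog.py '[[0,0,0,-0.2,0,0,0],[0,0,0,-0.6,0,0,0],[0,0,0,-1.2,0,0,0],[0,0,0,-1.2,0,0,0]]' | grep -v rot; python3 -c "
from h import *
place('short',.165)
"
```

```text
time: 15.9
tool_pos: [0.5044, 0.1552, 0.1072]
contact_force: [-0.3, -0.0, -1.1]
gripper_width: 0.0086
gripper_force: 60.9
t 15.9 at [0.5044 0.1552 0.1072] shift [ 0.0009 -0.0009  0.0022] turn [-0.     0.002  0.   ] F [-0.3 -0.  -1.1]
time: 16.3
tool_pos: [0.5064, 0.1558, 0.1716]
contact_force: [1.5, 0.5, 0.1]
gripper_width: 0.008
gripper_force: 61.1
t 16.3 at [0.5064 0.1558 0.1716] shift [ 0.0328 -0.2199  0.0063] turn [0.001 0.008 0.15 ] F [1.5 0.5 0.1]
```

Converted, -0.221 m is -4.42, 0.031 m is 0.62.

```bash
python3 jog.py '[[0,0.62,-4.42,0,0,0,0.15],[0,0.62,-4.42,0,0,0,0.15],[0,0.62,-4.42,0,0,0,0.15],[0,0.62,-4.42,0,0,0,0.15],[0,0.62,-4.42,0,0,0,0.15],[0,0.62,-4.42,0,0,0,0.15],[0,0.62,-4.42,0,0,0,0.15],[0,0.62,-4.42,0,0,0,0.15]]' | grep -v rot; python3 -c "
from h import *
place('short',.127)
"
```

```text
time: 17.1
tool_pos: [0.52, -0.0665, 0.1659]
contact_force: [-1.0, 0.4, -1.3]
gripper_width: 0.009
gripper_force: 61.1
t 17.1 at [ 0.52   -0.0665  0.1659] shift [-0.0011  0.0004  0.0389] turn [ 0.    -0.     0.001] F [-1.   0.4 -1.3]
```

Converted, 0.039 m is 0.78, 0.02 m is 0.4.

```bash
python3 jog.py '[[0,-0.04,0,0.4,0,0,0],[0,-0.04,0,0.78,0,0,0],[0,-0.04,0,0.78,0,0,0],[0,-0.04,0,0.78,0,0,0],[0,-0.04,0,0.78,0,0,0]]' | grep -v rot; python3 -c "
from h import *
place('short',.107)
"
```

```text
time: 17.6
tool_pos: [0.5228, -0.0669, 0.1281]
contact_force: [0.5, 0.2, -0.9]
gripper_width: 0.0089
gripper_force: 61.1
t 17.6 at [ 0.5228 -0.0669  0.1281] shift [0.0017 0.001  0.0211] turn [-0.     0.001  0.001] F [ 0.5  0.2 -0.9]
```

Converted, 0.009 m is 0.18, 0.004 m is 0.08.

```bash
python3 jog.py '[[0,0.01,0.01,0.08,0,0,0],[0,0.01,0.01,0.18,0,0,0],[0,0.01,0.01,0.18,0,0,0]]' | grep -v rot; python3 jog.py '[[0,0,0,0.06,0,0,0],[0,0,0,0.12,0,0,0],[0,0,0,0.12,0,0,0]]' | grep -v rot; python3 -c "
from h import *
place('short',.107)
"
```

```text
time: 17.9
tool_pos: [0.5224, -0.0671, 0.1194]
contact_force: [-4.4, 0.2, 11.3]
gripper_width: 0.0085
gripper_force: 63.1
time: 18.2
tool_pos: [0.5213, -0.0673, 0.1141]
contact_force: [-17.0, 0.3, 25.5]
gripper_width: 0.0083
gripper_force: 66.4
t 18.2 at [ 0.5213 -0.0673  0.1141] shift [0.0001 0.0013 0.0071] turn [-0.001 -0.001  0.   ] F [-17.    0.3  25.5]
```

Contact: a force on the tool in -x means it is riding the +x wall. Raise, shift 2.5 mm toward -x, and retry.

Converted, -0.011 m is -0.22, -0.008 m is -0.16.

```bash
python3 jog.py '[[0,0,0,-0.16,0,0,0],[0,0.05,0,-0.22,0,0,0],[0,0.05,0,-0.22,0,0,0],[0,0.05,0,-0.12,0,0,0],[0,0.05,0,-0.08,0,0,0],[0,0.05,0,-0.08,0,0,0]]' | grep -v rot; python3 -c "
from h import *
place('short',.107)
"
```

```text
time: 18.8
tool_pos: [0.5184, -0.0669, 0.1147]
contact_force: [0.2, 0.2, -1.7]
gripper_width: 0.0083
gripper_force: 62.5
t 18.8 at [ 0.5184 -0.0669  0.1147] shift [-0.0027  0.0006  0.0077] turn [ 0.001 -0.002  0.   ] F [ 0.2  0.2 -1.7]
```

Converted, 0.006 m is 0.12, 0.003 m is 0.06.

```bash
python3 jog.py '[[0,0,0,0.06,0,0,0],[0,0,0,0.12,0,0,0],[0,0,0,0.12,0,0,0]]' | grep -v rot; python3 jog.py '[[0,0,0,0.04,0,0,0],[0,0,0,0.06,0,0,0]]' | grep -v rot
```

```text
time: 19.1
tool_pos: [0.5187, -0.0669, 0.1092]
contact_force: [0.1, -0.0, -1.3]
gripper_width: 0.0084
gripper_force: 62.5
time: 19.3
tool_pos: [0.5193, -0.0671, 0.1071]
contact_force: [-1.1, 0.2, 5.3]
gripper_width: 0.0087
gripper_force: 63.4
```

Seated on the floor, with z as expected. Release and go for the long carrier.

Converted, -0.07 m is -1.4, -0.03 m is -0.6.

```bash
python3 jog.py '[[0.02,0,0,0,0,0,0],[0.03,0,0,0,0,0,0],[0.03,0,0,0,0,0,0],[0.03,0,0,-0.6,0,0,0],[0.03,0,0,-1.4,0,0,0],[0.03,0,0,-1.4,0,0,0]]'|grep pos; python3 -c "
from h import *
whites();pick('long',.165)
"
```

```text
tool_pos: [0.5224, -0.0678, 0.1831]
mould area 389 front -43.5 tabend 59.9 ymid 94.4 tabmid 95.2
nest area 102 front -44.2 tabend -14.6 ymid 94.5 tabmid 92.8
t 19.95 at [ 0.5213 -0.0675  0.1806] shift [0.0073 0.2865 0.015 ] turn [-0.002  0.007 -0.15 ] F [ 0.1 -0.3 -1.5]
```

Converted, 0.287 m is 5.74, 0.013 m is 0.26.

```bash
python3 jog.py '[[0.03,0.1,5.74,0.1,0,0,-0.15],[0.03,0.1,5.74,0.26,0,0,-0.15],[0.03,0.1,5.74,0.26,0,0,-0.15],[0.03,0.1,5.74,0.26,0,0,-0.15],[0.03,0.1,5.74,0.26,0,0,-0.15],[0.03,0.1,5.74,0.26,0,0,-0.15],[0.03,0.1,5.74,0.26,0,0,-0.15],[0.03,0.1,5.74,0.26,0,0,-0.15],[0.03,0.1,5.74,0.26,0,0,-0.15]]' | grep pos; python3 -c "
from h import *
pick('long',.105);whites()
"
```

```text
tool_pos: [0.4957, 0.2183, 0.1632]
t 20.85 at [0.4957 0.2183 0.1632] shift [-0.0003 -0.0005  0.0582] turn [-0.    -0.001 -0.   ] F [-0.7 -0.3 -0.1]
mould area 134 front -43.5 tabend -12.1 ymid 93.4 tabmid 91.2
nest area 119 front 66.9 tabend 74.1 ymid 45.8 tabmid 45.8
nest area 254 front -44.0 tabend 37.0 ymid 93.2 tabmid 96.1
nest area 214 front -46.3 tabend 25.0 ymid -30.3 tabmid -30.9
```

The nest readings (tab ends at 37 and 25, model 38 and 26) confirm short and shortest are seated. Picking long.

```bash
python3 jog.py '[[0.03,0,0,0.6,0,0,0],[0.03,0,0,1.16,0,0,0],[0.03,0,0,1.16,0,0,0],[0,0,0,1.16,0,0,0],[0,0,0,1.16,0,0,0],[0,0,0,1.16,0,0,0],[0,0,0,1.16,0,0,0]]' 60| grep -v rot; python3 -c "
from h import *
pick('long',.105)
"; python3 jog.py '[[0,0,0,-0.2,0,0,0],[0,0,0,-0.6,0,0,0],[0,0,0,-1.2,0,0,0],[0,0,0,-1.2,0,0,0]]' | grep -v rot; python3 -c "
from h import *
place('long',.165)
"
```

```text
time: 21.6
tool_pos: [0.4967, 0.2192, 0.1072]
contact_force: [0.7, -0.0, -0.3]
gripper_width: 0.0084
gripper_force: 61.1
t 21.6 at [0.4967 0.2192 0.1072] shift [ 0.0009 -0.0012  0.0022] turn [0.    0.002 0.   ] F [ 0.7 -0.  -0.3]
time: 22.0
tool_pos: [0.4987, 0.2201, 0.1716]
contact_force: [1.6, 0.6, -0.4]
gripper_width: 0.0087
gripper_force: 61.1
t 22.0 at [0.4987 0.2201 0.1716] shift [ 0.0616 -0.4751  0.0057] turn [0.002 0.008 0.15 ] F [ 1.6  0.6 -0.4]
```

```bash
python3 jog.py '[[0,1.22,-9.5,0,0,0,0.15],[0,1.22,-9.5,0,0,0,0.15],[0,1.22,-9.5,0,0,0,0.15],[0,1.22,-9.5,0,0,0,0.15],[0,1.22,-9.5,0,0,0,0.15],[0,1.22,-9.5,0,0,0,0.15],[0,1.22,-9.5,0,0,0,0.15],[0,1.22,-9.5,0,0,0,0.15],[0,1.22,-9.5,0,0,0,0.15],[0,1.22,-9.5,0,0,0,0.15]]' | grep -v rot; python3 jog.py '[[0,0,0,0,0,0,0],[0,0,0,0,0,0,0],[0,0,0,0,0,0,0]]'| grep -v rot; python3 -c "
from h import *
place('long',.127)
"
```

```text
time: 23.0
tool_pos: [0.5366, -0.2618, 0.1664]
contact_force: [-0.1, 0.1, -1.0]
gripper_width: 0.0088
gripper_force: 61.1
time: 23.3
tool_pos: [0.5367, -0.2569, 0.1656]
contact_force: [-0.4, -0.4, -0.6]
gripper_width: 0.0085
gripper_force: 61.1
t 23.3 at [ 0.5367 -0.2569  0.1656] shift [-0.0024 -0.0006  0.0386] turn [ 0.001 -0.001  0.001] F [-0.4 -0.4 -0.6]
```

```bash
python3 jog.py '[[0,-0.02,-0.02,0.4,0,0,0],[0,-0.02,-0.02,0.76,0,0,0],[0,-0.02,-0.02,0.76,0,0,0],[0,-0.02,-0.02,0.76,0,0,0],[0,-0.02,-0.02,0.76,0,0,0]]' | grep -v rot; python3 -c "
from h import *
place('long',.107)
"
```

```text
time: 23.8
tool_pos: [0.5386, -0.2587, 0.1292]
contact_force: [-0.3, 0.5, -1.9]
gripper_width: 0.0084
gripper_force: 61.1
t 23.8 at [ 0.5386 -0.2587  0.1292] shift [-0.0006  0.0014  0.0222] turn [-0.001  0.001  0.001] F [-0.3  0.5 -1.9]
```

Converted, 0.01 m is 0.2, 0.004 m is 0.08.

```bash
python3 jog.py '[[0,0.01,0.02,0.08,0,0,0],[0,0.01,0.02,0.2,0,0,0],[0,0.01,0.02,0.2,0,0,0]]' | grep -v rot; python3 jog.py '[[0,0,0,0.06,0,0,0],[0,0,0,0.1,0,0,0],[0,0,0,0.1,0,0,0]]' | grep -v rot; python3 -c "
from h import *
place('long',.107)
"
```

```text
time: 24.1
tool_pos: [0.5371, -0.2578, 0.1172]
contact_force: [0.7, 0.4, -1.7]
gripper_width: 0.0084
gripper_force: 61.0
time: 24.4
tool_pos: [0.5386, -0.2583, 0.1149]
contact_force: [0.0, 3.2, 9.4]
gripper_width: 0.0085
gripper_force: 63.0
t 24.4 at [ 0.5386 -0.2583  0.1149] shift [-0.0005  0.001   0.0079] turn [-0.001  0.003  0.   ] F [0.  3.2 9.4]
```

The full-width part meets the rim, with a +y reaction. Ease up 2 mm, shift +1 mm in y, and retry.

```bash
python3 jog.py '[[0,0,0,-0.06,0,0,0],[0,0,0.024,-0.04,0,0,0],[0,0,0.024,0.02,0,0,0],[0,0,0.024,0.06,0,0,0],[0,0,0.024,0.06,0,0,0]]' | grep -v rot; python3 -c "
from h import *
place('long',.107)
"
```

```text
time: 24.9
tool_pos: [0.5397, -0.2573, 0.1128]
contact_force: [4.1, 4.4, 14.3]
gripper_width: 0.0085
gripper_force: 64.2
t 24.9 at [ 0.5397 -0.2573  0.1128] shift [0.0006 0.     0.0058] turn [-0.002  0.005  0.   ] F [ 4.1  4.4 14.3]
```

Converted, -0.003 m is -0.06, -0.0015 m is -0.03.

```bash
python3 jog.py '[[0,0,0,-0.06,0,0,0],[0,-0.03,0.02,-0.06,0,0,0],[0,-0.03,0.02,0,0,0,0],[0,-0.03,0.02,0.02,0,0,0],[0,-0.03,0.02,0.02,0,0,0]]' | grep -v rot; python3 -c "
from h import *
place('long',.107)
"
```

```text
time: 25.4
tool_pos: [0.5408, -0.2561, 0.1114]
contact_force: [4.3, 3.4, 14.0]
gripper_width: 0.0087
gripper_force: 64.2
t 25.4 at [ 0.5408 -0.2561  0.1114] shift [ 0.0017 -0.001   0.0044] turn [-0.002  0.005  0.   ] F [ 4.3  3.4 14. ]
```

Converted, -0.003 m is -0.06, -0.001 m is -0.02.

```bash
python3 jog.py '[[0,0,0,-0.06,0,0,0],[0,-0.02,0.02,-0.06,0,0,0],[0,-0.02,0.02,0,0,0,0],[0,-0.02,0.02,0,0,0,0]]' | grep -v rot; python3 -c "
from h import *
place('long',.107)
cv2.imwrite('pics/pl3.png',np.vstack([cv2.resize(manip.read_camera('scene')['img'][170:250,310:460,::-1],None,fx=4,fy=3.6,interpolation=cv2.INTER_CUBIC),cv2.resize(manip.read_camera('top')['img'][175:247,310:430,::-1],None,fx=5,fy=4.2,interpolation=cv2.INTER_CUBIC)]))
"
```

```text
time: 25.8
tool_pos: [0.5413, -0.2553, 0.1107]
contact_force: [5.1, 1.2, 10.3]
gripper_width: 0.0087
gripper_force: 64.0
t 25.8 at [ 0.5413 -0.2553  0.1107] shift [ 0.0023 -0.0018  0.0037] turn [-0.002  0.004  0.   ] F [ 5.1  1.2 10.3]
```

View pics/pl3.png

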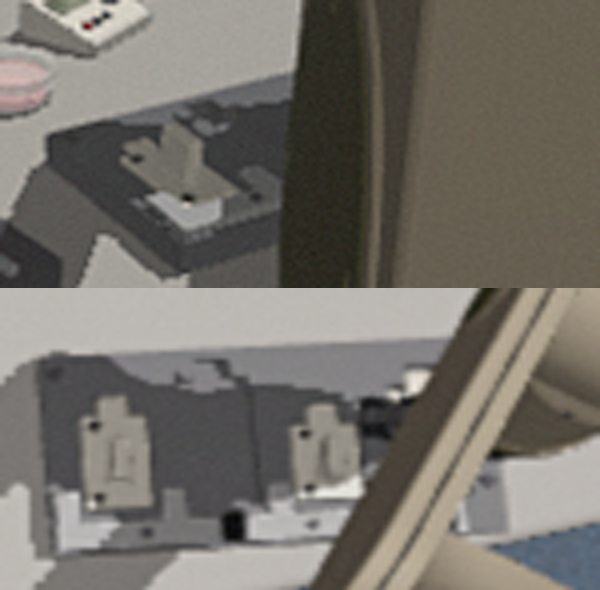

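Short and shortest look seated, and long is hidden by the arm with only its tab visible. I'll keep following the force direction (+x).

Converted, -0.002 m is -0.04, 0.001 m is 0.02.

```bash
python3 jog.py '[[0,0,0,-0.04,0,0,0],[0,-0.04,0.01,-0.04,0,0,0],[0,-0.04,0.01,0,0,0,0],[0,-0.04,0.01,0.02,0,0,0],[0,-0.04,0.01,0.02,0,0,0]]' | grep -v rot; python3 -c "
from h import *
s=manip.state();print(s['moment'].round(2),s['tcp_rot']);place('long',.107)
"
```

```text
time: 26.4
tool_pos: [0.542, -0.2551, 0.11]
contact_force: [-3.9, -0.2, 18.4]
gripper_width: 0.0085
gripper_force: 65.1
[-0.11  1.23  0.14] [-9.92017347e-02  3.13923349e+00 -3.09091748e-03]
t 26.4 at [ 0.542  -0.2551  0.11  ] shift [ 0.003 -0.002  0.003] turn [-0.002  0.001  0.   ] F [-3.9 -0.2 18.4]
```

The moment puts the contact about 49 mm toward -x, so the front edge is still on the rim. Lift and shift further in +x.

Converted, -0.005 m is -0.1, -0.0015 m is -0.03.

```bash
python3 jog.py '[[0,0,0,-0.1,0,0,0],[0,-0.03,0,-0.1,0,0,0],[0,-0.03,0,-0.1,0,0,0]]' | grep -v rot; python3 -c "
from h import *
s=manip.state();print(s['moment'].round(2))";python3 jog.py '[[0,0,0,0.04,0,0,0],[0,0,0,0.08,0,0,0],[0,0,0,0.08,0,0,0]]' | grep -v rot; python3 -c "
from h import *
s=manip.state();print(s['moment'].round(2));place('long',.107)
"
```

```text
time: 26.7
tool_pos: [0.5426, -0.2548, 0.1127]
contact_force: [-0.6, -6.2, 3.1]
gripper_width: 0.0083
gripper_force: 62.8
[-1.08  0.23  0.14]
time: 27.0
tool_pos: [0.5428, -0.255, 0.1095]
contact_force: [-4.1, -4.5, 8.4]
gripper_width: 0.0086
gripper_force: 63.6
[-0.8   0.45  0.2 ]
t 27.0 at [ 0.5428 -0.255   0.1095] shift [ 0.0038 -0.0021  0.0025] turn [-0.001 -0.001  0.   ] F [-4.1 -4.5  8.4]
```

Converted, 0.003 m is 0.06, -0.0015 m is -0.03.

```bash
python3 jog.py '[[0,0.014,-0.03,0,0,0,0],[0,0.014,-0.03,0.02,0,0,0],[0,0.014,-0.03,0.06,0,0,0],[0,0.014,-0.03,0.06,0,0,0]]' | grep -v rot; python3 -c "
from h import *
s=manip.state();print(s['moment'].round(2));place('long',.107)
"
```

```text
time: 27.4
tool_pos: [0.5426, -0.2555, 0.109]
contact_force: [-13.6, 7.0, 32.6]
gripper_width: 0.0086
gripper_force: 67.1
[1.16 1.99 0.17]
t 27.4 at [ 0.5426 -0.2555  0.109 ] shift [ 0.0036 -0.0016  0.002 ] turn [ 0. -0.  0.] F [-13.6   7.   32.6]
```

It may be on the floor already, if it slipped up slightly in the grip. Relieve the load, release, lift clear and look.

Converted, 0.25 m is 5, 0.2 m is 4.

```bash
python3 jog.py '[[0,0,0,-0.06,0,0,0],[0.03,0,0,-0.06,0,0,0],[0.03,0,0,-0.06,0,0,0],[0.03,0,0,-0.8,0,0,0],[0.03,0,0,-1.6,0,0,0],[0.03,0,1,-1.6,0,0,0],[0.03,0,2,-1.6,0,0,0],[0.03,0,3,-1.6,0,0,0],[0.03,0,4,-1.6,0,0,0],[0.03,0,5,-1.6,0,0,0]]' | grep pos;python3 jog.py '[[0.03,0,1,0,0,0,0],[0.03,0,2,0,0,0,0],[0.03,0,3,0,0,0,0],[0.03,0,3,0,0,0,0]]' | grep pos; python3 -c "
from h import *
whites();pick('longest',.165)
cv2.imwrite('pics/pl4.png',np.vstack([cv2.resize(manip.read_camera('scene')['img'][170:250,310:460,::-1],None,fx=4,fy=3.6,interpolation=cv2.INTER_CUBIC),cv2.resize(manip.read_camera('top')['img'][175:247,310:430,::-1],None,fx=5,fy=4.2,interpolation=cv2.INTER_CUBIC)]))
"
```

```text
tool_pos: [0.5256, -0.0041, 0.1849]
tool_pos: [0.5156, 0.1492, 0.1849]
mould area 55 front -43.5 tabend -17.3 ymid 83.8 tabmid 82.9
nest area 112 front 67.6 tabend 74.1 ymid 45.2 tabmid 45.2
nest area 311 front -45.3 tabend 47.3 ymid -92.9 tabmid -93.0
nest area 254 front -44.2 tabend 37.0 ymid 93.3 tabmid 96.1
nest area 217 front -46.3 tabend 25.2 ymid -30.1 tabmid -31.2
t 28.85 at [0.516  0.1466 0.1848] shift [0.0183 0.1366 0.0199] turn [ 0.    -0.002 -0.145] F [-1.2  0.   0.7]
```

View pics/pl4.png

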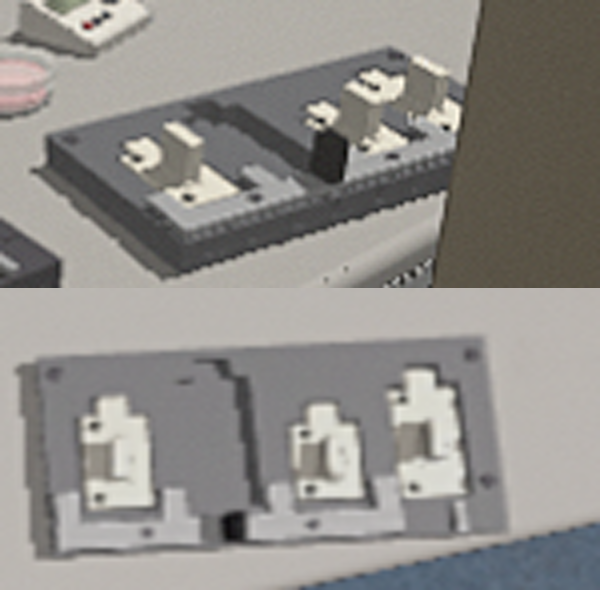

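All three look level and in their pockets, though long sits toward +y. I'll recheck it later. Now the longest.

Converted, 0.137 m is 2.74, 0.019 m is 0.38.

```bash
python3 jog.py '[[0.03,0.36,2.74,0.2,0,0,-0.145],[0.03,0.36,2.74,0.38,0,0,-0.145],[0.03,0.36,2.74,0.38,0,0,-0.145],[0.03,0.36,2.74,0.38,0,0,-0.145],[0.03,0.36,2.74,0.38,0,0,-0.145]]' | grep pos; python3 -c "
from h import *
pick('longest',.105);whites()
"
```

```text
tool_pos: [0.4907, 0.2783, 0.1661]
t 29.45 at [0.4907 0.2783 0.1661] shift [0.0014 0.0039 0.0611] turn [-0.001 -0.001 -0.005] F [ 0.1 -0.6  0.8]
mould area 98 front -43.5 tabend 10.3 ymid 82.9 tabmid 82.2
nest area 114 front 67.5 tabend 74.1 ymid 45.8 tabmid 45.8
nest area 311 front -45.3 tabend 47.3 ymid -92.8 tabmid -93.0
nest area 255 front -44.2 tabend 37.0 ymid 93.2 tabmid 96.1
nest area 218 front -46.3 tabend 25.0 ymid -30.1 tabmid -30.9
```

```bash
python3 jog.py '[[0.03,0.02,0.06,0.6,0,0,-0.005],[0.03,0.02,0.06,1.2,0,0,-0.005],[0.03,0.02,0.06,1.2,0,0,-0.005],[0,0.02,0.06,1.2,0,0,-0.005],[0,0.02,0.06,1.2,0,0,-0.005],[0,0.02,0.06,1.2,0,0,-0.005],[0,0.02,0.06,1.2,0,0,-0.005]]' 60| grep -v rot; python3 -c "
from h import *
pick('longest',.105)
"; python3 jog.py '[[0,0,0,-0.2,0,0,0],[0,0,0,-0.6,0,0,0],[0,0,0,-1.2,0,0,0],[0,0,0,-1.2,0,0,0]]' | grep -v rot; python3 -c "
from h import *
place('longest',.165)
"
```

```text
time: 30.2
tool_pos: [0.4898, 0.2822, 0.1083]
contact_force: [0.6, 0.4, 1.0]
gripper_width: 0.0084
gripper_force: 61.1
t 30.2 at [0.4898 0.2822 0.1083] shift [ 0.0015 -0.0002  0.0033] turn [ 0.     0.002 -0.   ] F [0.6 0.4 1. ]
time: 30.6
tool_pos: [0.4916, 0.2834, 0.1728]
contact_force: [1.6, -0.4, 0.1]
gripper_width: 0.0082
gripper_force: 61.0
t 30.6 at [0.4916 0.2834 0.1728] shift [ 0.043  -0.4128  0.0067] turn [0.002 0.008 0.151] F [ 1.6 -0.4  0.1]
```

```bash
python3 jog.py '[[0,0.84,-8.26,0,0,0,0.15],[0,0.84,-8.26,0,0,0,0.15],[0,0.84,-8.26,0,0,0,0.15],[0,0.84,-8.26,0,0,0,0.15],[0,0.84,-8.26,0,0,0,0.15],[0,0.84,-8.26,0,0,0,0.15],[0,0.84,-8.26,0,0,0,0.15],[0,0.84,-8.26,0,0,0,0.15],[0,0.84,-8.26,0,0,0,0.15],[0,0.84,-8.26,0,0,0,0.15]]' | grep -v rot; python3 jog.py '[[0,0,0,0,0,0,0],[0,0,0,0,0,0,0],[0,0,0,0,0,0,0]]'| grep -v rot; python3 -c "
from h import *
place('longest',.127)
"
```

```text
time: 31.6
tool_pos: [0.5354, -0.1328, 0.1672]
contact_force: [0.6, 0.8, -1.0]
gripper_width: 0.0088
gripper_force: 61.0
time: 31.9
tool_pos: [0.5353, -0.129, 0.1668]
contact_force: [0.4, -0.4, -1.0]
gripper_width: 0.0085
gripper_force: 61.0
t 31.9 at [ 0.5353 -0.129   0.1668] shift [-0.0017 -0.0003  0.0398] turn [ 0.    -0.     0.002] F [ 0.4 -0.4 -1. ]
```

```bash
python3 jog.py '[[0,-0.03,0,0.4,0,0,-0.005],[0,-0.03,0,0.76,0,0,-0.005],[0,-0.03,0,0.76,0,0,-0.005],[0,-0.03,0,0.76,0,0,-0.005],[0,-0.03,0,0.92,0,0,-0.005],[0,-0.03,0,0.96,0,0,-0.005],[0,-0.03,0,0.96,0,0,-0.005]]' | grep -v rot; python3 -c "
from h import *
print(manip.state()['moment'].round(2));place('longest',.107)
"
```

```text
time: 32.6
tool_pos: [0.5368, -0.1303, 0.1188]
contact_force: [-0.2, 0.3, -0.1]
gripper_width: 0.0084
gripper_force: 61.0
[-0.    0.01 -0.04]
t 32.6 at [ 0.5368 -0.1303  0.1188] shift [-0.0004  0.0012  0.0118] turn [ 0.    -0.     0.005] F [-0.2  0.3 -0.1]
```

```bash
python3 jog.py '[[0,0,0.01,0.06,0,0,0],[0,0,0.01,0.1,0,0,0],[0,0,0.01,0.1,0,0,0]]' | grep -v rot; python3 -c "
from h import *
print(manip.state()['moment'].round(2));place('longest',.107)
"
```

```text
time: 32.9
tool_pos: [0.5366, -0.1299, 0.1136]
contact_force: [0.5, -0.6, -0.9]
gripper_width: 0.0088
gripper_force: 61.0
[ 0.05  0.06 -0.  ]
t 32.9 at [ 0.5366 -0.1299  0.1136] shift [-0.0005  0.0007  0.0066] turn [ 0.    -0.     0.005] F [ 0.5 -0.6 -0.9]
```

In, with no contact. Down to the floor, release, and clear to +y for a full view of the nest.

Converted, 0.0058 m is 0.116, 0.005 m is 0.1.

```bash
python3 jog.py '[[0,0,0,0.06,0,0,0],[0,0,0,0.1,0,0,0],[0,0,0,0.116,0,0,0],[0,0,0,0.116,0,0,0]]' | grep -v rot; python3 jog.py '[[0.02,0,0,0,0,0,0],[0.03,0,0,0,0,0,0],[0.03,0,0,-0.6,0,0,0],[0.03,0,0,-1.6,0,0,0],[0.03,0,1,-1.6,0,0,0],[0.03,0,2,-1.6,0,0,0],[0.03,0,3,-1.6,0,0,0],[0.03,0,4,-1.6,0,0,0],[0.03,0,5,-1.6,0,0,0],[0.03,0,6,-1.6,0,0,0]]'|grep pos; python3 jog.py '[[0.03,0,1,0,0,0,0],[0.03,0,2,0,0,0,0],[0.03,0,2,0,0,0,0]]'|grep pos; python3 -c "
from h import *
whites()
c={n:manip.read_camera(n)['img'] for n in ('scene','top')}
cv2.imwrite('pics/pl5.png',np.vstack([cv2.resize(c['scene'][170:250,310:460,::-1],None,fx=5,fy=3.7,interpolation=cv2.INTER_CUBIC),cv2.resize(c['top'][180:245,310:420,::-1],(750,300),interpolation=cv2.INTER_CUBIC)]))
"
```

```text
time: 33.3
tool_pos: [0.5368, -0.1299, 0.1083]
contact_force: [-1.8, 1.3, 2.4]
gripper_width: 0.0089
gripper_force: 61.4
tool_pos: [0.516, 0.1713, 0.1884]
tool_pos: [0.5083, 0.2749, 0.1884]
nest area 107 front 68.1 tabend 74.1 ymid 46.2 tabmid 46.2
nest area 349 front -45.6 tabend 56.3 ymid 30.5 tabmid 32.0
nest area 309 front -45.3 tabend 47.3 ymid -93.0 tabmid -93.0
nest area 256 front -44.2 tabend 37.0 ymid 93.2 tabmid 96.1
nest area 215 front -46.3 tabend 22.4 ymid -30.1 tabmid -31.3
```

View pics/pl5.png

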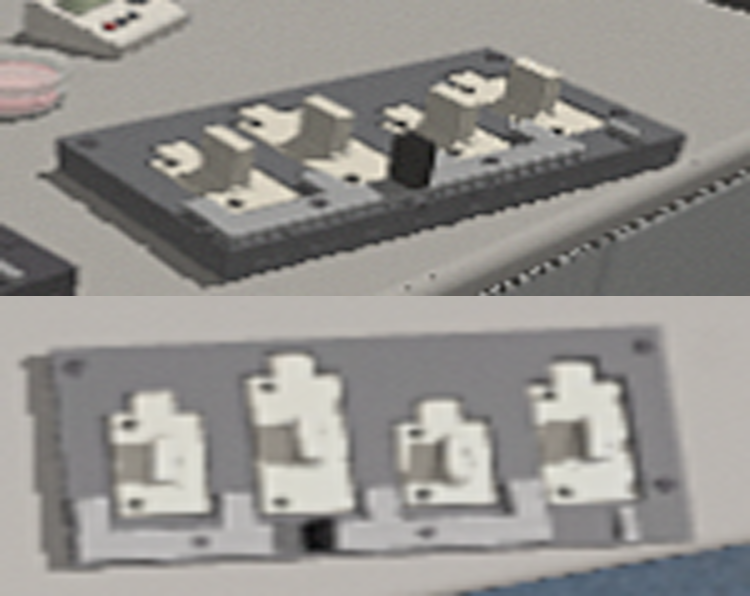

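All four appear in their pockets, but long was a jam candidate. I'll check it by pressing lightly on its lug top with closed fingertips, which should meet it at z ≈ 0.054.

```bash
python3 -c "
from h import *
place('long',.145)"
```

```text
t 34.75 at [0.5094 0.2692 0.1878] shift [ 0.0068 -0.5272  0.0431] turn [-0.001 -0.     0.006] F [-0.2  0.1 -0.2]
```

```bash
python3 jog.py '[[0.0,0.08,-10.5,0,0,0,0.006],[0.0,0.08,-10.5,0,0,0,0.006],[0.0,0.08,-10.5,0,0,0,0.006],[0.0,0.08,-10.5,0,0,0,0.006],[0.0,0.08,-10.5,0,0,0,0.006],[0.0,0.08,-10.5,0,0,0,0.006],[0.0,0.08,-10.5,0,0,0,0.006],[0.0,0.08,-10.5,0,0,0,0.006],[0.0,0.08,-10.5,0,0,0,0.006],[0.0,0.08,-10.5,0,0,0,0.006]]' 20| grep pos;python3 jog.py '[[0,0,0,0,0,0,0],[0,0.08,-10.5,0,0,0,0],[0,0,0,0,0,0,0]]'| grep pos; python3 -c "
from h import *
place('long',.135)
"
```

```text
tool_pos: [0.5384, -0.2338, 0.1883]
tool_pos: [0.536, -0.2445, 0.1855]
t 36.05 at [ 0.536  -0.2445  0.1855] shift [-0.0028 -0.0128  0.0505] turn [-0.003 -0.004 -0.02 ] F [0.9 1.9 0.8]
```

```bash
python3 jog.py '[[0,0,-0.2,0.4,0,0,0],[0,0,-0.2,0.8,0,0,0],[0,0,-0.2,0.8,0,0,0],[0,0,-0.2,0.8,0,0,0]]'| grep pos; python3 -c "
from h import *
place('long',.128)
"
```

```text
tool_pos: [0.5396, -0.2404, 0.148]
t 36.45 at [ 0.5396 -0.2404  0.148 ] shift [ 0.0014 -0.0169  0.02  ] turn [ 0.001 -0.001 -0.002] F [1.1 0.5 0.7]
```

Converted, -0.015 m is -0.3, 0.014 m is 0.28.

```bash
python3 jog.py '[[0,0,-0.3,0,0,0,0],[0,0,-0.3,0.2,0,0,0],[0,0,-0.3,0.28,0,0,0],[0,0,-0.3,0.28,0,0,0]]'| grep -v rot; python3 -c "
from h import *
place('long',.128)
";python3 jog.py '[[0,0,0,0.06,0,0,0],[0,0,0,0.12,0,0,0],[0,0,0,0.12,0,0,0]]'| grep -v rot
```

```text
time: 36.85
tool_pos: [0.5408, -0.2546, 0.133]
contact_force: [0.4, -1.4, 0.0]
gripper_width: 0.0003
gripper_force: 0.0
t 36.85 at [ 0.5408 -0.2546  0.133 ] shift [ 0.0018 -0.0026  0.005 ] turn [ 0.001 -0.001 -0.001] F [ 0.4 -1.4  0. ]
time: 37.15
tool_pos: [0.5412, -0.2545, 0.1275]
contact_force: [-0.4, 0.5, -0.7]
gripper_width: -0.0003
gripper_force: 0.0
```

Converted, 0.0015 m is 0.03, 0.001 m is 0.02.

```bash
python3 jog.py '[[0,0,0,0.02,0,0,0],[0,0,0,0.03,0,0,0],[0,0,0,0.03,0,0,0]]'| grep -v rot;python3 jog.py '[[0,0,0,0.02,0,0,0],[0,0,0,0.03,0,0,0],[0,0,0,0.03,0,0,0]]'| grep -v rot; python3 -c "
from h import *
print(manip.state()['moment'].round(2))"
```

```text
time: 37.45
tool_pos: [0.5415, -0.2549, 0.1267]
contact_force: [-0.3, -0.3, -0.1]
gripper_width: 0.0001
gripper_force: 0.0
time: 37.75
tool_pos: [0.5416, -0.255, 0.1267]
contact_force: [-5.9, 2.3, 11.9]
gripper_width: -0.0
gripper_force: 5.9
[ 0.51  1.03 -0.01]
```

Contact at tip z ≈ 0.0537, so long is seated on its floor. Now to the nest's slide grip.

Converted, 0.12 m is 2.4, 0.067 m is 1.34.

```bash
python3 jog.py '[[0,0,0,-0.4,0,0,0],[0,0,0,-1.2,0,0,0],[0.03,0.6,1.2,-1.2,0,0,0],[0.03,1.34,2.4,-1.2,0,0,0],[0.03,1.34,2.4,-1.2,0,0,0],[0.03,1.34,2.4,-1.2,0,0,0]]'|grep pos; python3 -c "
from h import *
go(.473,-.1340,.112,.063)"
```

```text
tool_pos: [0.4643, -0.1358, 0.1839]
t 38.35 at [ 0.4643 -0.1358  0.1839] shift [-0.009   0.0011  0.0719] turn [ 0.002 -0.003  0.001] F [ 1.2 -0.4 -0. ]
```

```bash
python3 jog.py '[[0.03,-0.16,0.02,0.4,0,0,0],[0.03,-0.16,0.02,1.2,0,0,0],[0.03,-0.16,0.02,1.44,0,0,0],[0.03,-0.16,0.02,1.44,0,0,0],[0,-0.16,0.02,1.44,0,0,0],[0,-0.16,0.02,1.44,0,0,0],[0,-0.16,0.02,1.44,0,0,0]]'|grep -v rot; python3 -c "
from h import *
print(inv(NEST,manip.state()['tool_pos']));whites()"
```

```text
time: 39.05
tool_pos: [0.4755, -0.1381, 0.1143]
contact_force: [-1.0, 0.5, 0.3]
gripper_width: 0.0113
gripper_force: 24.3
[[-59.03011451  26.96823655]]
nest area 82 front 66.9 tabend 74.1 ymid 79.8 tabmid 79.8
nest area 81 front 13.3 tabend 56.3 ymid 39.6 tabmid 32.0
nest area 169 front -24.5 tabend 37.0 ymid 92.0 tabmid 96.1
```

The slide reads 27 mm here, possibly nudged while gripping. To be sure step 2 registers, I'll pull it to its stop first.

Converted, 0.008 m is 0.16, 0.007 m is 0.14.

```bash
python3 jog.py '[[0,0,0.06,0,0,0,0],[0,0,0.1,0,0,0,0],[0,0,0.14,0,0,0,0],[0,0,0.16,0,0,0,0],[0,0,0.16,0,0,0,0],[0,0,0.16,0,0,0,0]]'|grep -v rot; python3 -c "
from h import *
print(inv(NEST,manip.state()['tool_pos']))"
```

```text
time: 39.7
tool_pos: [0.4751, -0.1331, 0.1143]
contact_force: [-3.4, -19.3, -0.2]
gripper_width: 0.0115
gripper_force: 24.8
[[-59.08163057  32.01761606]]
```

At the stop. Now push home.

```bash
python3 jog.py '[[0,0,-0.16,0,0,0,0],[0,0,-0.36,0,0,0,0],[0,0,-0.52,0,0,0,0],[0,0,-0.62,0,0,0,0],[0,0,-0.66,0,0,0,0],[0,0,-0.66,0,0,0,0],[0,0,-0.66,0,0,0,0]]'|grep -v rot; python3 jog.py '[[0,0,-0.02,0,0,0,0],[0,0,-0.05,0,0,0,0],[0,0,-0.05,0,0,0,0]]'|grep -v rot;python3 -c "
from h import *
print(inv(NEST,manip.state()['tool_pos']))"
```

```text
time: 40.4
tool_pos: [0.4773, -0.1631, 0.1142]
contact_force: [-2.3, -2.0, 6.5]
gripper_width: 0.0114
gripper_force: 25.0
time: 40.7
tool_pos: [0.4775, -0.1652, 0.1142]
contact_force: [-2.4, 1.5, 6.2]
gripper_width: 0.0115
gripper_force: 25.1
[[-58.6969711   -0.20052189]]
```

```bash
python3 jog.py '[[0,0,-0.02,0,0,0,0],[0,0,-0.04,0,0,0,0],[0,0,-0.04,0,0,0,0]]'|grep -v rot; python3 jog.py '[[0,0,0.05,0,0,0,0],[0.03,0,0.05,0,0,0,0],[0.03,0,0.05,0,0,0,0],[0.03,0,0.05,-0.6,0,0,0],[0.03,0,0.05,-1.4,0,0,0],[0.03,0,0.05,-1.4,0,0,0]]'|grep pos;python3 -c "
from h import *
go(*w(MOULD,-.060,.032),.18,.213)"
```

```text
time: 41.0
tool_pos: [0.4776, -0.166, 0.1142]
contact_force: [-2.7, 8.7, 10.3]
gripper_width: 0.0114
gripper_force: 25.6
tool_pos: [0.4797, -0.1661, 0.189]
t 41.6 at [ 0.4797 -0.1661  0.189 ] shift [0.0163 0.3737 0.0072] turn [-0.005  0.008 -0.151] F [ 1.8 -0.5  1.2]
```

Nest locked. Now the mould's slide.

Converted, 0.374 m is 7.48, 0.014 m is 0.28.

```bash
python3 jog.py '[[0.03,0.28,7.48,0.14,0,0,-0.15],[0.03,0.28,7.48,0.14,0,0,-0.15],[0.03,0.28,7.48,0.14,0,0,-0.15],[0.03,0.28,7.48,0.14,0,0,-0.15],[0.03,0.28,7.48,0.14,0,0,-0.15],[0.03,0.28,7.48,0.14,0,0,-0.15],[0.03,0.28,7.48,0.14,0,0,-0.15],[0.03,0.28,7.48,0.14,0,0,-0.15],[0.03,0.28,7.48,0.14,0,0,-0.15],[0.03,0.28,7.48,0.14,0,0,-0.15]]'|grep pos; python3 -c "
from h import *
go(*w(MOULD,-.060,.031),.112,.213);grip(NEST,0)"
```

```text
tool_pos: [0.4392, 0.2078, 0.1757]
t 42.6 at [0.4392 0.2078 0.1757] shift [-0.0008 -0.0032  0.0637] turn [-0.    -0.001  0.001] F [-0.1  0.4  0.8]
grip px [402.5 209.8] [11  8  8 14 82] block [[-61.3   0.8]]
```

Converted, 0.062 m is 1.24, 0.05 m is 1.

```bash
python3 jog.py '[[0.03,0,-0.04,0.4,0,0,0],[0.03,0,-0.04,1,0,0,0],[0.03,0,-0.04,1.24,0,0,0],[0.03,0,-0.04,1.24,0,0,0],[0,0,-0.04,1.24,0,0,0],[0,0,-0.04,1.24,0,0,0],[0,0,-0.04,1.24,0,0,0]]'|grep -v rot; python3 -c "
from h import *
print(inv(MOULD,manip.state()['tool_pos']))"; python3 jog.py '[[0,0,-0.16,0,0,0,0],[0,0,-0.36,0,0,0,0],[0,0,-0.52,0,0,0,0],[0,0,-0.6,0,0,0,0],[0,0,-0.62,0,0,0,0],[0,0,-0.62,0,0,0,0]]'|grep -v rot; python3 -c "
from h import *
print(inv(MOULD,manip.state()['tool_pos']))"
```

```text
time: 43.35
tool_pos: [0.4405, 0.2052, 0.1151]
contact_force: [-0.6, -6.6, 1.7]
gripper_width: 0.0112
gripper_force: 26.3
[[-59.95058544  31.39924596]]
time: 43.95
tool_pos: [0.4471, 0.1748, 0.1151]
contact_force: [-2.8, 0.3, 6.4]
gripper_width: 0.0115
gripper_force: 27.0
[[-59.97299445   0.23694477]]
```

Converted, -0.003 m is -0.06, -0.001 m is -0.02.

```bash
python3 jog.py '[[0,0,-0.02,0,0,0,0],[0,0,-0.06,0,0,0,0],[0,0,-0.06,0,0,0,0]]'|grep -v rot; python3 -c "
from h import *
print(inv(MOULD,manip.state()['tool_pos']))"; python3 jog.py '[[0,0,0.02,0,0,0,0],[0.03,0,0.02,0,0,0,0],[0.03,0,0.02,0,0,0,0],[0.03,0,0.02,-0.6,0,0,0],[0.03,0,0.02,-1.6,0,0,0],[0.03,-0.4,1,-2,0,0,0],[0.03,-0.6,2,-2.4,0,0,0],[0.03,-0.6,3,-2.4,0,0,0],[0.03,-0.6,4,-2.4,0,0,0],[0.03,-0.6,4,-2.4,0,0,0]]'|grep pos; python3 -c "
from h import *
whites();grip(NEST,0);grip(MOULD,0);show('pics/end.png',{n:manip.read_camera(n) for n in('top','scene')})"
```

```text
time: 44.25
tool_pos: [0.4474, 0.1734, 0.1151]
contact_force: [-3.5, 10.0, 5.5]
gripper_width: 0.0116
gripper_force: 26.8
[[-59.98484154  -1.14673279]]
tool_pos: [0.4331, 0.3782, 0.2344]
nest area 119 front 66.8 tabend 74.1 ymid 46.1 tabmid 46.1
nest area 347 front -45.6 tabend 56.3 ymid 30.5 tabmid 32.0
nest area 280 front -45.3 tabend 47.3 ymid -95.4 tabmid -92.3
nest area 258 front -44.9 tabend 37.0 ymid 93.2 tabmid 96.1
nest area 180 front -45.2 tabend 25.2 ymid -35.2 tabmid -31.2
grip px [402.4 209.7] [10  8  9 14 94] block [[-60.7   0.7]]
grip px [264.1 254.5] [ 10   5  10  18 137] block [[-58.6  -0.4]]
```

View pics/end.png

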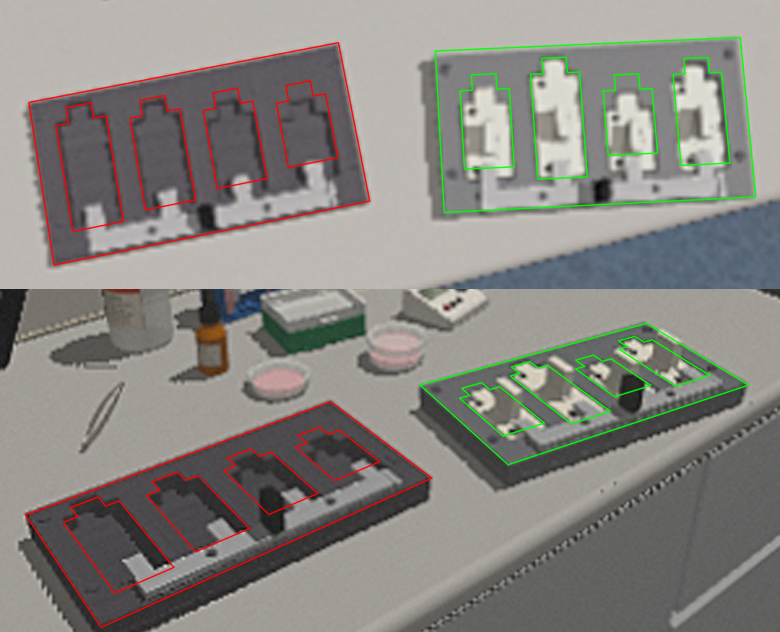

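The four carriers sit flat in the nest under the teeth. The mould is empty, both slides are home, and the gripper is clear. Handing in.

```bash
python3 -c "
from cell import manip
print(manip.finish_job())"
```

```text
the job is handed in; nothing more can be done
None
```

The job is handed in at about 44 s of robot time: all four carriers look seated in their own nest pockets and both slides are home; the hand-in returned no verdict.

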